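Set and lock the measuring eyepiece of a microscope

ROBOT

A 6-joint arm with a two-finger parallel gripper is mounted at the origin on the work surface. World frame = base frame: x ahead of the robot, y to its left, z up, the work surface at z = 0. Lengths are in m, angles in degrees, forces in N, time in s.
With the tool pointing down it reaches from about 0.35 to 0.875 m from the base axis. Payload 4.2 kg.
Tool frame: the origin (TCP) lies at the centre of the arm's flange, where the gripper is bolted on; the fingertips stand 182 mm ahead of it and the grasp point (between the pads) lies 164 mm ahead of it (r.nose_length is the distance from the TCP to the fingertips, in m); z points along the fingers, y is the line along which they close (so a half turn about z gives the same grasp; the last joint's range is limited). The gripper opens to 87 mm and grips with 3 to 60 N. Pads are 19 mm wide; open, the fingers measure 117 mm over their backs; the gripper's body (75 mm by 190 mm) begins 51 mm behind the grasp point.
Start: joints at [85.405, 22.042, 0.453, 0, -68.411, -14.817], TCP at [0.208, 0.589, 0.405] pointing down, gripper open.
Joint ranges: [-179.83, 179.83], [-69.29, 118.12], [-61.27, 80.66], [-181.25, 117.63], [-171.15, -9.14], [-177.46, 177.46]. Speed limits (degrees/s): [159.86, 159.86, 180, 180, 180, 180].

INTERFACE

Orientations are given as a 3x3 rotation matrix whose columns are the frame's x, y, z axes.
In Python, from station import r, vision gives the robot as it stands. The module is installed in compiled form; this text tells all that it offers.
- The arm moves only by the shell command python3 -m creep 'ROWS'. ROWS is JSON, a list of rows, each a list of 7 numbers: the opening, from -1 (shut) to 1 (fully open), then the shift along the tool's x, y, z in mm, then the turn, a rotation vector about the tool's x, y, z in degrees. A call has 1 to 8 rows; each row is the pose to reach, as a shift and turn from the pose commanded when the call began, along the tool's axes at that moment; what a row does not reach only later rows make up. A row lasts 1/12 s, in which the tool goes at most 41.7 mm and 7.16 degrees, less where a joint would pass 70% of its speed; a pose out of reach is approached as far as the arm can. A call with a gripper value outside its range is refused whole. The fingers move at their own pace and stop on an object; the grip force is fixed at half the most. Time passes only in rows, so rows that repeat a pose let the fingers close. It gives the time, the measured TCP pose, the force, the opening and the grip force at its end, in the units of the state.
- r.sense(): the state, without advancing time (a new reading comes with each control period).
- vision.capture(name): name is "scene" or "top" or "wrist"; returns (picture, depth): 400x640x3 uint8, red, green, blue; 400x640 float32, m along the optical axis (not along the pixel's ray), 0 where there is no reading.
- vision.camera_model(name): a dict with "vertical_fov" (degrees; the focal length in pixels is half the picture's height over the tangent of half this angle, whatever the lens; pixels are square), "cx", "cy" (the principal point, pixels), "extrinsics" (4x4, takes a point from camera to world coordinates); the wrist camera has in their place "mount" (4x4, takes a point from camera to tool coordinates, whose origin is the TCP and whose axes are the flange's). Camera axes: x right, y down, z forward; pixel columns grow to the right and rows downward; lengths in m; the calibration is good to about 2 mm. A picture is of the moment at which its call begins: read the wrist's pose just before it. camera_model takes no time and is no camera call.
- r.finish_job(): hands the job in; it is judged then, once.
Trained networks look in the newest picture that a camera, given by its name, has taken for a name from the list of things; names that differ only in an ending like _2 or _b are one class to them, and where a whole thing is asked for, a point or a joint stands for the part that bears it (a point fixed in the world has none). Each returns a list of dicts, best first, with "conf" (0 to 1); they miss things now and then, are a little off and sometimes report something else, mostly with a low value. They report only what shows in the picture. A call takes as long as a camera call.
- vision.find_in(camera, thing): "uv" ([column, row] in pixels, amid what is visible of it).
- vision.cut_out(camera, thing): "region" (400x640 bool, what is visible of it) and "uv" ([column, row] in pixels, amid what is visible of it).
The state is a dict: "time_s": time; "joints": joint angles; "joint_velocities": joint speeds; "effort": joint torques, N m; "tcp_pos": TCP position; "ee_rot": TCP orientation; "wrist_force": force on the tool from outside, world axes, zero at the start; "moment": the same for the moment, N m; "gripper_width": opening from 0.0 (shut) to 1.0 (fully open); "gripper_force": force on a finger pad.
Only numpy, scipy, OpenCV 4.12 (cv2) and the standard library are available. Lean on these libraries where they do the work, as an engineer would, in place of code of your own. Each camera call takes 0.05 s, during which the arm holds its last target. There are 200 camera calls.

TASK

Set the microscope's measuring eyepiece for the next specimen: turn its clicking scale collar so that it rests at 8, then push the collar's lock slide fully home so that the collar cannot turn. Leave everything else on the bench where it is.

Things in the scene. Friction and masses are not known exactly. Their poses are not given: they have to be found in the camera images.
- scope: white and black compact microscope, fixed: base 250 x 170 x 50 mm, head top 255 mm up, black stage plate top 120 mm up. Origin: centre of the base's underside; x to its back (lamp house), z up, y level. Its eyepiece leans out of the front of the head, to the robot's side.
- collar_mid (a point): on the collar's axis, half-way up its knurled aluminium gripping part (diameter 40, 33 mm long, so 16.5 mm either way along z). The frame does not turn: z is the eyepiece's axis, leaning 35 degrees from vertical to the robot's side; x points up and to the microscope's back, y is level. A fixed black eyecup (diameter 33) stands on above, 17.5 to 31.5 mm from this point.
- flange_top (a point): on the collar's axis, in the top face of its toothed black flange (diameter 58, 8 mm thick), 17.5 mm below collar_mid; axes as collar_mid's, does not turn. Nothing fixed around the flange rises above this face, but for the lock tab: index block on the x side, detent housing on the -x side, 45 mm from the axis at most.
- index (a point): top of the fixed white index block, which the scale is read against, 35.5 mm from the collar's axis on the x side, level with the flange's top face. Axes as collar_mid's.
- collar (a joint): angle of the scale collar, rad. 13 white marks on the flange's top, 0 to 12, 0.349 rad (20 degrees) apart; 0, 4, 8, 12 are long and thick; numbers rise clockwise. The mark at the index is the value: angle / 0.349, so 8 is 2.793 rad. Grows turning counter-clockwise seen from above (about +z of collar_mid). Stops at 0 and 12. A detent at each mark takes about 0.15 N m to leave; let go, it snaps to a mark.
- lock_tab (a point): centre of the lock slide's upright steel tab: 26 mm tall along the eyepiece's axis, 8 mm thick along x, 14 mm along y; axes as collar_mid's. It stands on the collar's y side, 58 mm from the collar's axis when open, 48 when home. A nose on it, facing the collar, enters a gap between the flange's teeth; a gap faces it only when the collar rests at a mark.
- lock_bracket (a point): top of the fixed bracket under the tab, 15 mm below the tab's centre when the lock is open. Two low rails on it rise 4 mm above this point, 8 to 11 mm to either side (x) of it. Axes as collar_mid's.
- lock (a joint): travel of the lock slide in m: 0 open, 0.010 fully home against its stop; grows as it slides level towards the collar's axis (along minus y of collar_mid). About 2 N of friction, it stays where it is left; if the collar is between marks the nose strikes a tooth and stops 2 mm or more short.
- puck: bystander: black specimen mount, diameter 32, 18 mm tall, on the microscope's stage. Origin: centre of its underside.
- oil: bystander: small amber bottle, diameter 28, 60 mm tall, beside the microscope. Origin: centre of its underside.
- canister: bystander: grey objective canister, diameter 36, 50 mm tall, on the other side of the microscope. Origin: centre of its underside.
- slidebox: bystander: blue slide box 90 x 170 x 35 mm. Origin: centre of its underside.
- dish: bystander: shallow glass dish, diameter 90, 16 mm tall. Origin: centre of its underside.
- mouse: bystander: black computer mouse 100 x 58 x 34 mm. Origin: centre of its underside.

How it is judged:
By the outcome, as a careful person would: the job done as asked, in the order asked, and still so for the second after the job is handed in, with the robot touching nothing.
It also fails if it takes over 58 s, if anything falls off the work surface, if the arm or the gripper's body presses on something with over 40 N, if the wrist force passes 120 N, or if a joint passes its speed limit or range.

## Working session

There is one attempt and no reset: what is moved stays moved. The work goes in short steps, Python scripts to look and compute and a shell command to move; the robot and the scene stay as the last step left them, time stands still between calls to the robot, and variables do not carry over. Pictures are saved under pics/ and viewed, at most 10 in all, crops included, and the job is handed in when it is done.

```bash
mkdir -p pics
cat > h.py <<'E'
import numpy as np, cv2
from station import r, vision
def K(n):
    m=vision.camera_model(n); f=200/np.tan(np.radians(m["vertical_fov"])/2); return f,m["cx"],m["cy"],m
def ext(n,s=None):
    m=vision.camera_model(n)
    if n!="wrist": return np.array(m["extrinsics"])
    T=np.eye(4);T[:3,:3]=s["ee_rot"];T[:3,3]=s["tcp_pos"]; return T@np.array(m["mount"])
def cloud(n,d,s=None):
    f,cx,cy,m=K(n); v,u=np.mgrid[:400,:640]
    P=np.stack([(u-cx)/f*d,(v-cy)/f*d,d,np.ones_like(d)],-1)@ext(n,s).T
    return P[...,:3]
def proj(n,p,s=None):
    f,cx,cy,m=K(n); q=np.linalg.inv(ext(n,s))@np.append(p,1); return np.array([cx+f*q[0]/q[2],cy+f*q[1]/q[2]])
E
python3 - <<'E'
from h import *
np.set_printoptions(precision=4,suppress=True)
s=r.sense();print(s)
for n in("scene","top","wrist"):
    im,d=vision.capture(n);cv2.imwrite(f"pics/{n}0.png",im[...,::-1]);np.savez(f"{n}0.npz",im=im,d=d)
    P=cloud(n,d,s);print(n,vision.camera_model(n))
    for t in("scope","collar_mid","flange_top","index","lock_tab","lock_bracket","puck","oil","canister","slidebox","dish","mouse"):
        for o in vision.find_in(n,t)[:1]:
            u,v=np.round(o["uv"]).astype(int);print(t,round(o["conf"],2),u,v,P[v,u])
print(r.sense()["time_s"])
E
```

```text
{'time_s': 0.0, 'joints': array([ 85.4056,  22.0939,   0.3793,  -0.0311, -68.4108, -14.8158]), 'joint_velocities': array([ 0.0527, -0.0081,  0.0025, -0.0932,  0.0525, -0.013 ]), 'effort': array([  0.0002, -39.0664,  18.7397,   4.2197,   0.0109,  -0.0002]), 'tcp_pos': array([0.2076, 0.5893, 0.4036]), 'ee_rot': array([[ 0.9431, -0.3325, -0.0007],
       [-0.3325, -0.9431, -0.0021],
       [ 0.0001,  0.0022, -1.    ]]), 'wrist_force': array([-0.1265,  0.9576, -0.4054]), 'moment': array([ 0.0237, -0.0116, -0.0398]), 'gripper_force': 0.0, 'gripper_width': 0.9983275934563278}
scene {'vertical_fov': 54.033642653028586, 'cx': 324.06742362962115, 'cy': 200.48593162595034, 'extrinsics': array([[-0.0936,  0.8435, -0.5289,  1.157 ],
       [ 0.9956,  0.0752, -0.0562,  0.0835],
       [-0.0076, -0.5318, -0.8468,  1.1813],
       [ 0.    ,  0.    ,  0.    ,  1.    ]])}
scope 0.69 351 236 [0.6806 0.1032 0.2518]
collar_mid 0.82 352 182 [0.5354 0.0956 0.2929]
flange_top 0.7 332 205 [0.5215 0.0406 0.1409]
index 0.77 351 178 [0.5298 0.092  0.3036]
lock_tab 0.6 368 175 [0.5068 0.1387 0.2916]
lock_bracke
[... 543 characters left out ...]

collar_mid 0.65 296 201 [0.5207 0.0929 0.3043]
flange_top 0.61 298 202 [0.5171 0.0866 0.3179]
index 0.79 295 201 [0.5208 0.0959 0.3029]
lock_tab 0.42 280 208 [0.5017 0.1402 0.2896]
lock_bracket 0.6 296 201 [0.5207 0.0929 0.3043]
canister 0.59 345 190 [ 0.5704 -0.064   0.0478]
slidebox 0.76 450 164 [ 0.6592 -0.4368  0.0339]
dish 0.81 193 229 [0.4415 0.4736 0.0036]
mouse 0.65 441 237 [ 0.403  -0.3986  0.0318]
wrist {'vertical_fov': 59.86408186121853, 'cx': 322.5372859917868, 'cy': 198.38623870892778, 'mount': array([[ 0.0003, -0.9556, -0.2947,  0.0813],
       [ 1.    ,  0.0006, -0.001 ,  0.0001],
       [ 0.0012, -0.2947,  0.9556,  0.0198],
       [ 0.    ,  0.    ,  0.    ,  1.    ]])}
1.95
```

Run:
```python
import cv2,numpy as np
a=cv2.imread("pics/scene0.png")[100:300,260:460];b=cv2.imread("pics/top0.png")[120:270,220:370]
o=np.zeros((400,800,3),np.uint8);o[:,:400]=cv2.resize(a,(400,400),interpolation=2);o[:,400:]=cv2.resize(b,(400,400),interpolation=2)
cv2.imwrite("pics/c0.png",o)
```

```text
(no output)
```

View pics/c0.png

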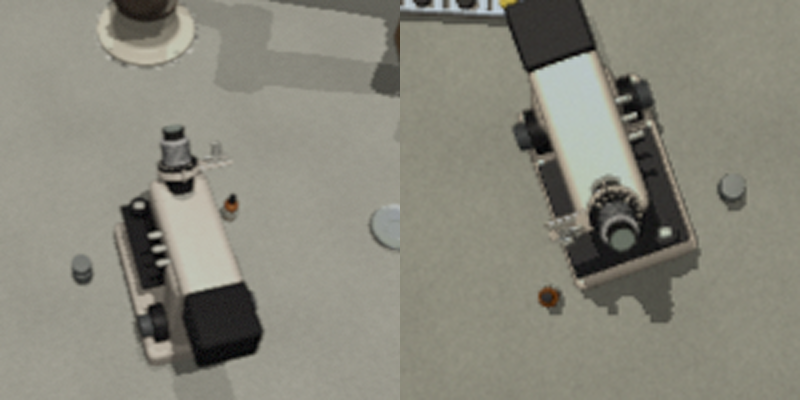

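```bash
cat >> h.py <<'E'
from scipy.spatial.transform import Rotation as Ro
np.set_printoptions(precision=4,suppress=True)
def E(psi):
    a=np.radians(35);p=np.radians(psi);c,s=np.cos(p),np.sin(p)
    z=np.array([-np.sin(a)*c,-np.sin(a)*s,np.cos(a)]);x=np.array([np.cos(a)*c,np.cos(a)*s,np.sin(a)])
    return np.column_stack([x,np.cross(z,x),z])
def move(p,R,s=None):
    s=s or r.sense();R0=s["ee_rot"];print("shift mm",R0.T@(p-s["tcp_pos"])*1000,"rotvec",Ro.from_matrix(R0.T@R).as_rotvec(degrees=True))
E
python3 - <<'E'
from h import *
z=np.load("top0.npz");P=cloud("top",z["d"]);im=z["im"]
m=(P[...,2]>.235)&(P[...,2]<.27)&(im.min(-1)>130)&(abs(P[...,0]-.6)<.2)&(abs(P[...,1]-.1)<.15)
q=P[m][:,:2].astype(np.float32);print(m.sum(),P[m].mean(0),cv2.minAreaRect(q))
u,s,v=np.linalg.svd(q-q.mean(0),full_matrices=False);print(v[0],s)
z=np.load("scene0.npz");P=cloud("scene",z["d"]);im=z["im"]
m=(P[...,2]>.22)&(P[...,2]<.28)&(P[...,0]>.55)&(P[...,0]<.9)&(abs(P[...,1]-.1)<.2)
q=P[m][:,:2].astype(np.float32);print(m.sum(),P[m].mean(0),cv2.minAreaRect(q))
ps=17; A=E(ps);C=np.array([.522,.093,.285]);R=A@np.diag([1,-1,-1])
move(C+.29*A[:,2],R); print(C+.29*A[:,2])
E
```

```text
1293 [0.6262 0.1161 0.2542] ((0.6081454753875732, 0.10906898975372314), (0.19880549609661102, 0.11413823813199997), 6.828231334686279)
[-0.9425 -0.3342] [1.6182 0.8266]
2973 [0.6755 0.1312 0.2549] ((0.6583129167556763, 0.12612062692642212), (0.2546790838241577, 0.10832754522562027), 19.98821449279785)
shift mm [ 327.5848  462.4999 -117.7941] rotvec [ 11.1146  33.7984 -35.2589]
[0.3629 0.0444 0.5226]
```

```bash
R='[1,328,462,-118,11,34,-35]'; python3 -m creep '[[1,328,462,-118,11,34,-35],[1,328,462,-118,11,34,-35],[1,328,462,-118,11,34,-35],[1,328,462,-118,11,34,-35],[1,328,462,-118,11,34,-35],[1,328,462,-118,11,34,-35],[1,328,462,-118,11,34,-35],[1,328,462,-118,11,34,-35]]'
cat > tgt.py <<'E'
from h import *
A=E(19);C=np.array([.522,.093,.285]);R=A@np.diag([1,-1,-1]);move(C+.29*A[:,2],R);print(r.sense()["joints"])
E
python3 tgt.py
```

```text
time_s: 2.62
tcp_pos: [0.2967, 0.2723, 0.4716]
ee_rot: [[0.779, 0.293, 0.554], [0.243, -0.956, 0.164], [0.578, 0.007, -0.816]]
wrist_force: [0.7, -1.5, -0.7]
gripper_width: 0.997
gripper_force: 0.0
shift mm [ 25.7755 243.4938 -42.0085] rotvec [ 1.4797 -0.3065 -1.3794]
[ 67.7965  -9.3539 -43.4273  43.6306 -40.8753   9.344 ]
```

```bash
python3 -m creep '[[1,26,243,-42,1.5,-0.3,-1.4],[1,26,243,-42,1.5,-0.3,-1.4],[1,26,243,-42,1.5,-0.3,-1.4],[1,26,243,-42,1.5,-0.3,-1.4],[1,26,243,-42,1.5,-0.3,-1.4],[1,26,243,-42,1.5,-0.3,-1.4],[1,26,243,-42,1.5,-0.3,-1.4],[1,26,243,-42,1.5,-0.3,-1.4]]'
python3 tgt.py
cat > look.py <<'E'
import sys
from h import *
k=sys.argv[1]
s=r.sense();im,d=vision.capture("wrist");np.savez(f"w{k}.npz",im=im,d=d,p=s["tcp_pos"],R=s["ee_rot"])
P=cloud("wrist",d,s);cv2.imwrite(f"pics/w{k}.png",cv2.resize(im[...,::-1],(800,500),interpolation=2))
for t in("collar_mid","flange_top","index","lock_tab","lock_bracket"):
    for o in vision.find_in("wrist",t)[:1]:
        u,v=np.round(o["uv"]).astype(int);print(t,round(o["conf"],2),u,v,P[v,u])
E
python3 look.py 1
```

```text
time_s: 3.28
tcp_pos: [0.3646, 0.0402, 0.5236]
ee_rot: [[0.778, 0.316, 0.543], [0.255, -0.949, 0.187], [0.574, -0.007, -0.819]]
wrist_force: [-1.0, 0.5, 0.0]
gripper_width: 1.001
gripper_force: 0.0
shift mm [-0.8644  1.3238  0.6597] rotvec [ 0.0142 -0.0225 -0.732 ]
[ 34.7221 -16.7297 -32.2049  13.6396 -41.3369  65.9599]
collar_mid 0.66 326 200 [0.5094 0.0875 0.3207]
flange_top 0.9 325 198 [0.5112 0.0888 0.3186]
index 0.57 323 199 [0.5109 0.0902 0.3158]
lock_tab 0.85 268 204 [0.4994 0.1315 0.2969]
lock_bracket 0.92 325 197 [0.5123 0.0892 0.3176]
```

View pics/w1.png

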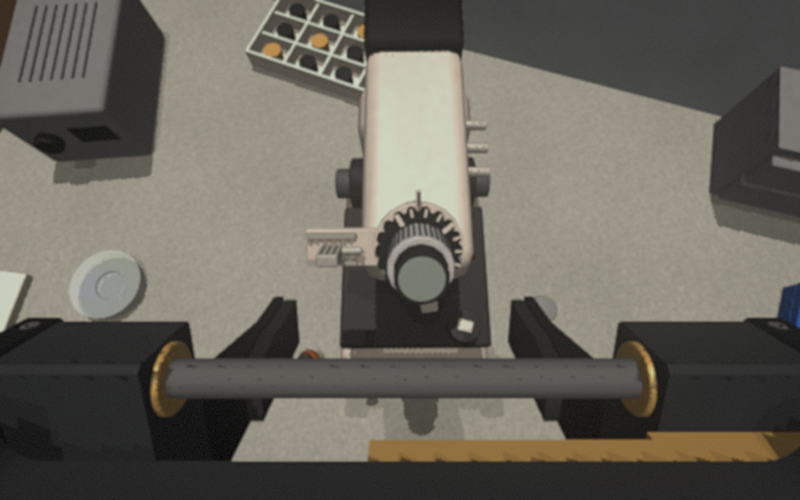

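```bash
cat > fit.py <<'E'
import sys
from h import *
z=np.load(f"w{sys.argv[1]}.npz");s=dict(tcp_pos=z["p"],ee_rot=z["R"]);P=cloud("wrist",z["d"],s);A=E(float(sys.argv[2]));C=np.array([.522,.093,.285])
Q=(P-C)@A; im=z["im"].astype(int)
m=(np.hypot(Q[...,0],Q[...,1])<.075)&(abs(Q[...,2])<.06)&(z["d"]>0)
h,b=np.histogram(Q[m][:,2],bins=np.arange(-.06,.061,.003));print(list(zip(np.round(b*1000).astype(int),h)))
top=m&(Q[...,2]>np.quantile(Q[m][:,2],.9))
top=m&(abs(Q[...,2]-np.median(Q[top][:,2]))<.004)
(c,rad)=cv2.minEnclosingCircle(Q[top][:,:2].astype(np.float32));print("top",top.sum(),Q[top].mean(0),np.median(Q[top],0),c,rad)
k=P[top]-P[top].mean(0);print("normal",np.linalg.svd(k,full_matrices=False)[2][2],A[:,2])
E
python3 fit.py 1 19
python3 - <<'E'
from h import *
z=np.load("w1.npz");s=dict(tcp_pos=z["p"],ee_rot=z["R"]);P=cloud("wrist",z["d"],s);im=z["im"]
m=(P[...,2]>.245)&(P[...,2]<.265)&(im.min(-1)>130)&(P[...,0]>.6)
q=P[m][:,:2].astype(np.float32);print(m.sum(),cv2.minAreaRect(q))
cv2.imwrite("pics/z1.png",cv2.resize(im[140:270,225:415,::-1],(800,547),interpolation=cv2.INTER_CUBIC))
E
```

```text
[(np.int64(-60), np.int64(455)), (np.int64(-57), np.int64(433)), (np.int64(-54), np.int64(426)), (np.int64(-51), np.int64(353)), (np.int64(-48), np.int64(242)), (np.int64(-45), np.int64(186)), (np.int64(-42), np.int64(115)), (np.int64(-39), np.int64(76)), (np.int64(-36), np.int64(72)), (np.int64(-33), np.int64(89)), (np.int64(-30), np.int64(26)), (np.int64(-27), np.int64(0)), (np.int64(-24), np.int64(0)), (np.int64(-21), np.int64(0)), (np.int64(-18), np.int64(46)), (np.int64(-15), np.int64(183)), (np.int64(-12), np.int64(1191)), (np.int64(-9), np.int64(341)), (np.int64(-6), np.int64(163)), (np.int64(-3), np.int64(1243)), (np.int64(0), np.int64(85)), (np.int64(3), np.int64(59)), (np.int64(6), np.int64(63)), (np.int64(9), np.int64(69)), (np.int64(12), np.int64(82)), (np.int64(15), np.int64(214)), (np.int64(18), np.int64(53)), (np.int64(21), np.int64(45)), (np.int64(24), np.int64(62)), (np.int64(27), np.int64(87)), (np.int64(30), np.int64(384)), (np.int64(33), np.int64(231)), (np.int64(36), np.int64(102)), (np.int64(39), np.int64(35)), (np.int64(42), np.int64(26)), (np.int64(45), np.int64(459)), (np.int64(48), np.int64(1071)), (np.int64(51), np.int64(1)), (np.int64(54), np.int64(0)), (np.int64(57), np.int64(0))]
top 1533 [-0.0029 -0.0085  0.0484] [-0.0028 -0.0084  0.0484] (-0.0038254433311522007, -0.008716834709048271) 0.016011664643883705
normal [-0.538  -0.1793  0.8236] [-0.5423 -0.1867  0.8192]
6573 ((0.6432879567146301, 0.1258752942085266), (0.11862578988075256, 0.0795026496052742), 19.51540184020996)
```

View pics/z1.png

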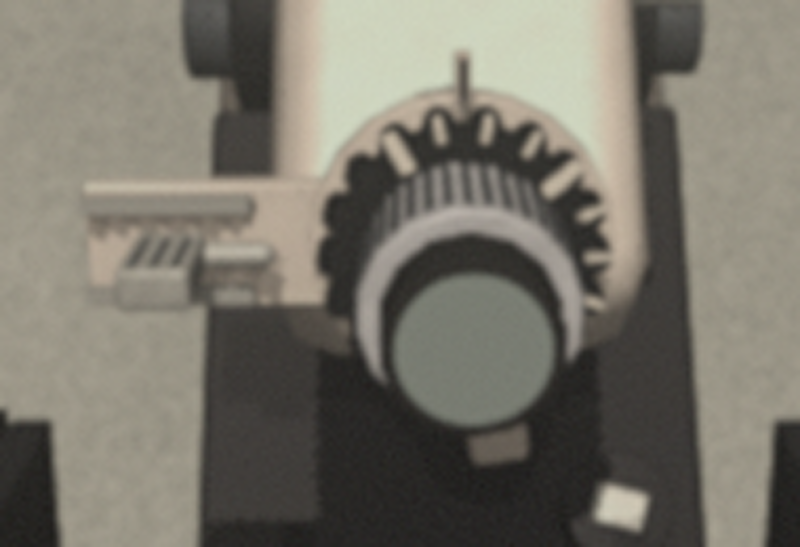

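```bash
cat > polar.py <<'E'
import sys
from h import *
def unwrap(k,psi,c,out,draw=True):
    z=np.load(f"w{k}.npz");s=dict(tcp_pos=z["p"],ee_rot=z["R"]);A=E(psi)
    f,cx,cy,_=K("wrist");T=np.linalg.inv(ext("wrist",s))
    ang=np.radians(np.arange(-120,120,.5));rad=np.arange(.020,.046,.00025)
    r_,a_=np.meshgrid(rad,ang,indexing="ij")
    W=c+(r_*np.cos(a_))[...,None]*A[:,0]+(r_*np.sin(a_))[...,None]*A[:,1]
    q=W@T[:3,:3].T+T[:3,3];u=cx+f*q[...,0]/q[...,2];v=cy+f*q[...,1]/q[...,2]
    I=cv2.remap(z["im"],u.astype(np.float32),v.astype(np.float32),cv2.INTER_CUBIC)[::-1,::-1]
    J=cv2.resize(I,(800,416),interpolation=cv2.INTER_CUBIC)[...,::-1].copy()
    for d in range(-120,121,20): x=int((120-d)/240*800);cv2.line(J,(x,0),(x,12),(0,0,255),1);cv2.putText(J,str(d),(x,25),0,.4,(0,0,255),1)
    if draw: cv2.imwrite(out,J)
    g=I[::-1,::-1].astype(int).min(-1); return ang,rad,g
if __name__=="__main__":
    A=E(19);c=np.array([.522,.093,.285])+A@[-.003,-.0085,-.0008]
    ang,rad,g=unwrap(1,19,c,"pics/p1.png")
    for lo,hi in((.0245,.0275),(.036,.040)):
        y=g[(rad>lo)&(rad<hi)].mean(0);print(lo,[ (int(np.degrees(a)),int(v)) for a,v in zip(ang,y)][::8])
E
python3 polar.py
```

```text
0.0245 [(-119, 134), (-116, 109), (-112, 130), (-108, 78), (-104, 47), (-100, 61), (-96, 58), (-92, 132), (-88, 77), (-84, 46), (-80, 65), (-76, 65), (-72, 139), (-68, 80), (-64, 41), (-59, 66), (-56, 85), (-52, 154), (-48, 122), (-44, 44), (-40, 75), (-36, 67), (-32, 128), (-28, 93), (-24, 45), (-20, 76), (-16, 65), (-12, 116), (-8, 108), (-4, 46), (0, 59), (4, 54), (8, 100), (12, 122), (16, 55), (20, 74), (24, 50), (28, 127), (32, 155), (36, 84), (40, 75), (44, 46), (48, 46), (52, 45), (56, 61), (59, 74), (64, 44), (68, 45), (72, 43), (76, 52), (80, 65), (84, 43), (88, 45), (92, 43), (96, 46), (100, 57), (104, 47), (108, 42), (112, 42), (116, 46)]
0.036 [(-119, 56), (-116, 57), (-112, 56), (-108, 57), (-104, 58), (-100, 55), (-96, 54), (-92, 60), (-88, 59), (-84, 60), (-80, 60), (-76, 60), (-72, 65), (-68, 76), (-64, 92), (-59, 117), (-56, 140), (-52, 156), (-48, 164), (-44, 173), (-40, 183), (-36, 188), (-32, 190), (-28, 190), (-24, 190), (-20, 189), (-16, 189), (-12, 188), (-8, 188), (-4, 188), (0, 98), (4, 180), (8, 189), (12, 189), (16, 190), (20, 189), (24, 190), (28, 190), (32, 189), (36, 189), (40, 189), (44, 184), (48, 173), (52, 163), (56, 153), (59, 146), (64, 134), (68, 155), (72, 149), (76, 150), (80, 151), (84, 147), (88, 138), (92, 105), (96, 108), (100, 110), (104, 104), (108, 60), (112, 58), (116, 57)]
```

View pics/p1.png

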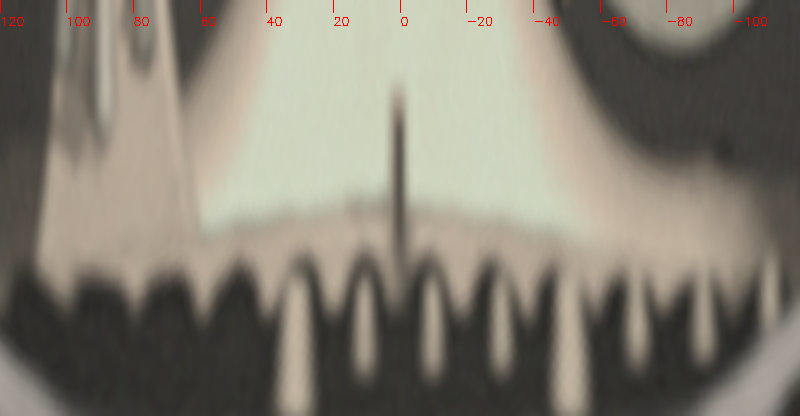

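```bash
cat > tgt.py <<'E'
from h import *
import sys
A=E(19.3);M=np.array([.522,.093,.285])+A@[-.003,-.0085,.0167];R=A@np.diag([1,-1,-1])
if __name__=="__main__":
    print(M);o=np.array(eval(sys.argv[1]))/1000;move(M+A@o+.164*A[:,2],R@Ro.from_euler("z",float(sys.argv[2]),degrees=True).as_matrix());s=r.sense();print(s["joints"],s["gripper_width"],s["wrist_force"],"tip wrt mid",(s["tcp_pos"]+.164*s["ee_rot"][:,2]-M)@A*1000)
E
python3 tgt.py [0,0,60] 0; python3 tgt.py [0,0,4] 0
```

```text
[0.5134 0.081  0.297 ]
shift mm [-3.1649 13.8201 48.049 ] rotvec [-0.0212  0.2064 -0.507 ]
[ 35.2192 -16.6459 -32.3774  13.6769 -41.3279  65.9555] 1.0009158667523956 [-0.8782 -0.6309 -1.1021] tip wrt mid [  2.8696  13.8362 108.0433]
[0.5134 0.081  0.297 ]
shift mm [ -2.9631  13.8399 104.0487] rotvec [-0.0212  0.2064 -0.507 ]
[ 35.2192 -16.6459 -32.3774  13.6769 -41.3279  65.9555] 1.0009158667523956 [-0.8782 -0.6309 -1.1021] tip wrt mid [  2.8696  13.8362 108.0433]
```

```bash
python3 -m creep '[[0.3,-3,14,0,0,0.2,-0.5],[0.3,-3,14,25,0,0.2,-0.5],[0.3,-3,14,48,0,0.2,-0.5],[0.3,-3,14,48,0,0.2,-0.5],[0.3,-3,14,48,0,0.2,-0.5],[0.3,-3,14,48,0,0.2,-0.5]]'; python3 tgt.py [0,0,4] 0; python3 look.py 2; python3 fit.py 2 19.3
```

```text
time_s: 4.08
tcp_pos: [0.3925, 0.0379, 0.4818]
ee_rot: [[0.773, 0.33, 0.543], [0.269, -0.944, 0.19], [0.575, -0.0, -0.818]]
wrist_force: [-1.3, 0.0, 0.1]
gripper_width: 0.674
gripper_force: 0.0
[0.5134 0.081  0.297 ]
shift mm [-0.9806 -0.7222 57.0465] rotvec [ 0.0137 -0.1003 -0.0619]
[ 31.1851 -11.9837 -34.4756  12.3781 -33.6104  69.81  ] 0.674327785033183 [-1.29    0.044   0.0895] tip wrt mid [ 1.167  -0.7489 61.0486]
collar_mid 0.87 312 215 [0.5141 0.087  0.3182]
flange_top 0.96 309 215 [0.5133 0.0885 0.3193]
index 0.61 313 216 [0.5139 0.0864 0.3176]
lock_tab 0.77 240 218 [0.5027 0.1334 0.294 ]
lock_bracket 0.61 309 212 [0.515  0.0892 0.3189]
[(np.int64(-60), np.int64(564)), (np.int64(-57), np.int64(587)), (np.int64(-54), np.int64(581)), (np.int64(-51), np.int64(527)), (np.int64(-48), np.int64(361)), (np.int64(-45), np.int64(239)), (np.int64(-42), np.int64(163)), (np.int64(-39), np.int64(92)), (np.int64(-36), np.int64(94)), (np.int64(-33), np.int64(79)), (np.int64(-30), np.int64(48)), (np.int64(-27), np.int64(0)), (np.int64(-24), np.int64(0)), (np.int64(-21), np.int64(0)), (np.int6
[... 275 characters left out ...]
int64(9), np.int64(118)), (np.int64(12), np.int64(128)), (np.int64(15), np.int64(326)), (np.int64(18), np.int64(88)), (np.int64(21), np.int64(91)), (np.int64(24), np.int64(87)), (np.int64(27), np.int64(158)), (np.int64(30), np.int64(570)), (np.int64(33), np.int64(363)), (np.int64(36), np.int64(186)), (np.int64(39), np.int64(58)), (np.int64(42), np.int64(59)), (np.int64(45), np.int64(671)), (np.int64(48), np.int64(1666)), (np.int64(51), np.int64(0)), (np.int64(54), np.int64(0)), (np.int64(57), np.int64(19))]
top 2340 [-0.0029 -0.0085  0.0484] [-0.0028 -0.0083  0.0484] (-0.003856395138427615, -0.008602607995271683) 0.015913989394903183
normal [-0.5335 -0.1829  0.8258] [-0.5413 -0.1896  0.8192]
```

View pics/w2.png

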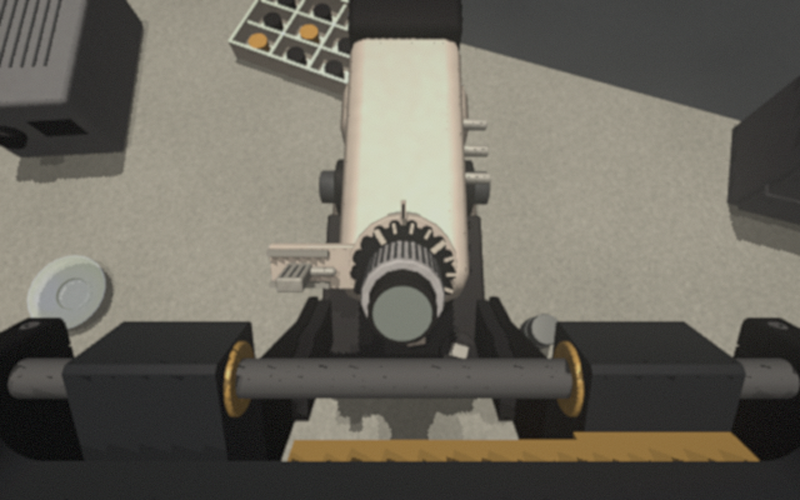

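```bash
python3 -m creep '[[0.3,-1,-0.7,20,0,0,0],[0.3,-1,-0.7,40,0,0,0],[0.3,-1,-0.7,52,0,0,0],[0.3,-1,-0.7,57,0,0,0],[0.3,-1,-0.7,57,0,0,0],[0.3,-1,-0.7,57,0,0,0],[0.3,-1,-0.7,57,0,0,0]]'; python3 tgt.py [0,0,4] 0
```

```text
time_s: 4.97
tcp_pos: [0.4224, 0.0483, 0.435]
ee_rot: [[0.772, 0.328, 0.544], [0.267, -0.945, 0.19], [0.576, -0.001, -0.817]]
wrist_force: [-0.0, -0.5, -0.3]
gripper_width: 0.651
gripper_force: 0.0
[0.5134 0.081  0.297 ]
shift mm [ 0.0639 -0.7351  0.5397] rotvec [ 0.0403 -0.1776 -0.1674]
[ 29.7519  -6.1544 -37.6332  14.6903 -24.5109  67.8409] 0.651405112599784 [-0.0257 -0.4544 -0.2692] tip wrt mid [ 0.4405 -0.8506  4.5409]
```

Close on the collar.

```bash
python3 -m creep '[[-1,0,0,0,0,0,0],[-1,0,0,0,0,0,0],[-1,0,0,0,0,0,0],[-1,0,0,0,0,0,0],[-1,0,0,0,0,0,0],[-1,0,0,0,0,0,0]]'; python3 tgt.py [0,0,4] 0
```

```text
time_s: 5.47
tcp_pos: [0.4223, 0.0486, 0.4345]
ee_rot: [[0.773, 0.328, 0.543], [0.268, -0.945, 0.19], [0.576, -0.001, -0.818]]
wrist_force: [-5.6, 2.3, 2.7]
gripper_width: 0.455
gripper_force: 30.0
[0.5134 0.081  0.297 ]
shift mm [ 0.3745 -0.4669  0.1407] rotvec [ 0.0104 -0.138  -0.1531]
[ 29.7886  -6.1316 -37.6759  14.6713 -24.4809  67.8356] 0.4554425811072739 [-5.6372  2.317   2.7396] tip wrt mid [ 0.0187 -0.4962  4.1404]
```

```bash
python3 -m creep '[[-1,0,0,0,0,0,-5],[-1,0,0,0,0,0,-10],[-1,0,0,0,0,0,-15],[-1,0,0,0,0,0,-20],[-1,0,0,0,0,0,-25],[-1,0,0,0,0,0,-30],[-1,0,0,0,0,0,-30],[-1,0,0,0,0,0,-30]]'; python3 tgt.py [0,0,4] -30;python3 -c "
from h import *;print(r.sense()['moment'])"
```

```text
time_s: 6.13
tcp_pos: [0.4224, 0.0492, 0.4346]
ee_rot: [[0.502, 0.672, 0.544], [0.706, -0.682, 0.191], [0.499, 0.288, -0.817]]
wrist_force: [-6.2, 4.5, 3.6]
gripper_width: 0.453
gripper_force: 30.0
[0.5134 0.081  0.297 ]
shift mm [-0.0007  0.1046  0.1052] rotvec [ 0.0603 -0.1987  0.0168]
[ 29.8571  -6.1294 -37.6672  14.685  -24.4207  97.9377] 0.45345253831772814 [-6.1833  4.5294  3.5966] tip wrt mid [0.5267 0.2259 4.1062]
[0.8445 2.1305 1.8757]
```

```bash
python3 -m creep '[[-1,0,0,0,0,0,-5],[-1,0,0,0,0,0,-11],[-1,0,0,0,0,0,-17],[-1,0,0,0,0,0,-23],[-1,0,0,0,0,0,-29],[-1,0,0,0,0,0,-35],[-1,0,0,0,0,0,-40],[-1,0,0,0,0,0,-40]]'; python3 tgt.py [0,0,4] -70
python3 -m creep '[[-1,0,0,0,0,0,-5],[-1,0,0,0,0,0,-10],[-1,0,0,0,0,0,-15],[-1,0,0,0,0,0,-20],[-1,0,0,0,0,0,-20],[0.3,0,0,0,0,0,-20],[0.3,0,0,0,0,0,-20],[0.3,0,0,0,0,0,-20]]'; python3 tgt.py [0,0,4] 0
```

```text
time_s: 6.8
tcp_pos: [0.422, 0.0483, 0.4338]
ee_rot: [[-0.043, 0.839, 0.542], [0.979, -0.073, 0.189], [0.198, 0.539, -0.819]]
wrist_force: [-6.5, 2.3, 1.6]
gripper_width: 0.453
gripper_force: 30.0
[0.5134 0.081  0.297 ]
shift mm [ 0.9548  0.7995 -0.2433] rotvec [ 0.028   0.0026 -0.2451]
[ 29.7771  -6.115  -37.7218  14.593  -24.5229 137.8177] 0.45264918603169574 [-6.4638  2.2782  1.5751] tip wrt mid [-1.0077 -0.6537  3.7563]
time_s: 7.47
tcp_pos: [0.4227, 0.0484, 0.4343]
ee_rot: [[-0.327, 0.773, 0.543], [0.945, 0.267, 0.189], [0.001, 0.575, -0.818]]
wrist_force: [-0.5, -0.8, 0.5]
gripper_width: 0.594
gripper_force: 0.0
[0.5134 0.081  0.297 ]
shift mm [ 0.7338  0.2463 -0.1976] rotvec [ 0.1316 -0.0301 89.8122]
[ 29.7429  -6.0766 -37.6746  14.732  -24.472  157.7776] 0.594098214105426 [-0.5336 -0.7806  0.5373] tip wrt mid [ 0.0461 -0.9188  3.8032]
```

```bash
python3 -m creep '[[0.3,0,0,0,0,0,7],[0.3,0,0,0,0,0,14],[0.3,0,0,0,0,0,21],[0.3,0,0,0,0,0,28],[0.3,0,0,0,0,0,35],[0.3,0,0,0,0,0,42],[0.3,0,0,0,0,0,49],[0.3,0,0,0,0,0,50]]'
python3 -m creep '[[0.3,0,0,0,0,0,7],[0.3,0,0,0,0,0,14],[0.3,0,0,0,0,0,21],[0.3,0,0,0,0,0,28],[0.3,0,0,0,0,0,35],[0.3,0,0,0,0,0,40],[0.3,0,0,0,0,0,40],[0.3,0,0,0,0,0,40]]'; python3 tgt.py [0,0,4] 0
python3 look.py 3
python3 - <<'E'
from polar import *
A=E(19.3);c=np.array([.522,.093,.285])+A@[-.003,-.0085,-.0008]
unwrap(3,19.3,c,"pics/p3.png")
E
```

```text
time_s: 8.13
tcp_pos: [0.4226, 0.0484, 0.4342]
ee_rot: [[0.384, 0.747, 0.543], [0.811, -0.554, 0.189], [0.442, 0.368, -0.818]]
wrist_force: [0.2, -0.1, 0.4]
gripper_width: 0.652
gripper_force: 0.0
time_s: 8.8
tcp_pos: [0.4225, 0.0484, 0.4341]
ee_rot: [[0.772, 0.331, 0.543], [0.271, -0.944, 0.189], [0.575, 0.001, -0.818]]
wrist_force: [-0.8, 1.0, 0.3]
gripper_width: 0.647
gripper_force: 0.0
[0.5134 0.081  0.297 ]
shift mm [ 0.4528 -0.7101 -0.2616] rotvec [ 0.0539 -0.0807  0.0548]
[ 29.7494  -6.0797 -37.688   14.7017 -24.4798  68.0413] 0.646814647300789 [-0.7647  0.9665  0.3229] tip wrt mid [-0.2206 -0.8651  3.7387]
collar_mid 0.57 309 243 [0.5208 0.0891 0.3149]
flange_top 0.92 310 243 [0.521  0.0887 0.3145]
index 0.94 308 241 [0.5219 0.0901 0.3122]
lock_tab 0.75 217 251 [0.5059 0.1349 0.2871]
lock_bracket 0.95 310 242 [0.5213 0.0888 0.315 ]
```

View pics/p3.png

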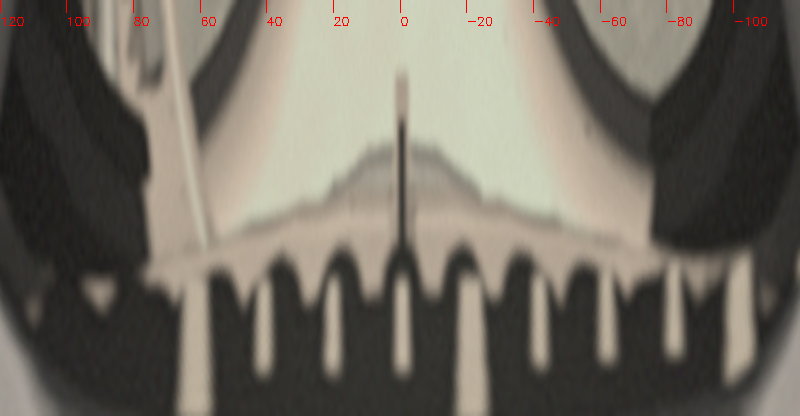

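Run:
```python
from h import *
from tgt import M,A
for k in(1,2,3):
    z=np.load(f"w{k}.npz");s=dict(tcp_pos=z["p"],ee_rot=z["R"]);Q=(cloud("wrist",z["d"],s)-M)@A*1000
    m=(abs(Q[...,0])<15)&(Q[...,1]>38)&(Q[...,1]<75)&(Q[...,2]>-40)&(Q[...,2]<25)
    q=Q[m];h,b=np.histogram(q[:,2],bins=np.arange(-40,26,4));print(k,dict(zip(b.astype(int),h)))
    t=q[q[:,2]>q[:,2].max()-5];print(len(t),np.median(t,0),np.percentile(t,[2,98],axis=0))
im,d=vision.capture("wrist")
o=vision.cut_out("wrist","lock_tab")[:1]
for x in o:
    q=Q[x["region"]];q=q[(q[:,2]>-50)];print(x["conf"],len(q),np.median(q,0),np.percentile(q,[3,97],axis=0))
cv2.imwrite("pics/z3.png",cv2.resize(im[170:345,140:420,::-1],(800,500),interpolation=cv2.INTER_CUBIC))
```

```text
1 {np.int64(-40): np.int64(0), np.int64(-36): np.int64(26), np.int64(-32): np.int64(353), np.int64(-28): np.int64(440), np.int64(-24): np.int64(170), np.int64(-20): np.int64(73), np.int64(-16): np.int64(33), np.int64(-12): np.int64(24), np.int64(-8): np.int64(37), np.int64(-4): np.int64(136), np.int64(0): np.int64(63), np.int64(4): np.int64(0), np.int64(8): np.int64(0), np.int64(12): np.int64(0), np.int64(16): np.int64(0), np.int64(20): np.int64(0)}
194 [ 0.2257 57.4322 -0.3625] [[-4.1071 51.0258 -2.7257]
 [ 3.7497 64.4007  1.2216]]
2 {np.int64(-40): np.int64(0), np.int64(-36): np.int64(11), np.int64(-32): np.int64(507), np.int64(-28): np.int64(615), np.int64(-24): np.int64(228), np.int64(-20): np.int64(113), np.int64(-16): np.int64(50), np.int64(-12): np.int64(53), np.int64(-8): np.int64(62), np.int64(-4): np.int64(198), np.int64(0): np.int64(90), np.int64(4): np.int64(0), np.int64(8): np.int64(0), np.int64(12): np.int64(0), np.int64(16): np.int64(0), np.int64(20): np.int64(0)}
274 [ 0.4668 57.3823 -0.3824] [[-3.8486 50.9011 -2.6038]
 [ 3.7998 64.057   1.1258]]
3 {np.int64(-40): np.int64(0), np.int64(-36): np.int64(55), np.int64(-32): np.int64(718), np.int64(-28): np.int64(849), np.int64(-24): np.int64(337), np.int64(-20): np.int64(179), np.int64(-16): np.int64(121), np.int64(-12): np.int64(128), np.int64(-8): np.int64(90), np.int64(-4): np.int64(144), np.int64(0): np.int64(38), np.int64(4): np.int64(0), np.int64(8): np.int64(0), np.int64(12): np.int64(1), np.int64(16): np.int64(7), np.int64(20): np.int64(18)}
25 [10.7812 38.7302 22.9432] [[10.2802 38.1664 19.9096]
 [11.5723 39.8358 24.6215]]
0.82 907 [  2.9495  52.3892 -13.3752] [[ -3.6005  42.6897 -24.5125]
 [  4.2021  62.818    0.6037]]
```

View pics/z3.png

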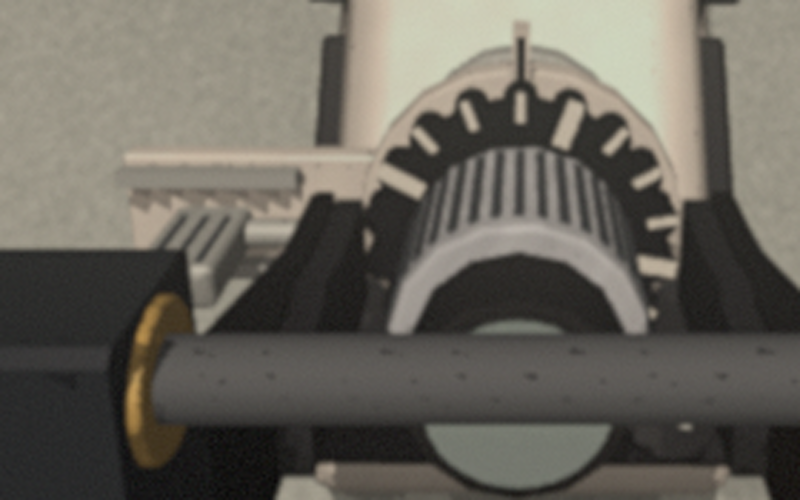

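```bash
cat > st.py <<'E'
from tgt import *
s=r.sense();f=s["wrist_force"];m=s["moment"]
print("F_e",A.T@f,"M_e",A.T@m,"grip",s["gripper_force"],s["gripper_width"],"t",s["time_s"],"j6",s["joints"][5],"tip",(s["tcp_pos"]+.164*s["ee_rot"][:,2]-M)@A*1000,"yaw",Ro.from_matrix(R.T@s["ee_rot"]).as_rotvec(degrees=True))
E
cat > marks.py <<'E'
import sys
from polar import *
from tgt import M,A
k=sys.argv[1];s=r.sense();im,d=vision.capture("wrist");np.savez(f"w{k}.npz",im=im,d=d,p=s["tcp_pos"],R=s["ee_rot"])
ang,rad,g=unwrap(k,19.3,M-.0175*A[:,2],f"pics/p{k}.png")
from scipy.signal import find_peaks
a=np.degrees(ang)
for lo,hi in((.0245,.0270),(.0215,.0225)):
    y=g[(rad>lo)&(rad<hi)].mean(0);p,_=find_peaks(y,prominence=25);print(lo,[(round(a[i],1),int(y[i])) for i in p])
E
python3 st.py; python3 -m creep '[[-1,0.4,-0.7,0,0,0,0],[-1,0.4,-0.7,0,0,0,0],[-1,0.4,-0.7,0,0,0,0],[-1,0.4,-0.7,0,0,0,0],[-1,0.4,-0.7,0,0,0,0]]' >/dev/null; python3 st.py;  python3 marks.py 4
python3 -m creep '[[-1,0,0,0,0,0,-3],[-1,0,0,0,0,0,-6]]'>/dev/null; python3 st.py
python3 -m creep '[[-1,0,0,0,0,0,-3],[-1,0,0,0,0,0,-6]]'>/dev/null; python3 st.py
python3 -m creep '[[-1,0,0,0,0,0,-4],[-1,0,0,0,0,0,-8]]'>/dev/null; python3 st.py; python3 marks.py 5
```

```text
F_e [-0.9298 -0.0189  0.5523] M_e [-0.0081  1.2319  0.0052] grip 0.0 0.6474392819519738 t 9.2 j6 67.86626149194146 tip [-0.3715 -0.8874  3.6608] yaw [-0.053   0.0651  0.1326]
F_e [ 0.0094 -0.8691 -0.3059] M_e [-0.4507  1.1201  0.0255] grip 29.993803328834474 0.4486483689024401 t 9.6167 j6 67.64086691135662 tip [ 0.0243 -0.315   3.676 ] yaw [-0.0667  0.0593  0.1614]
0.0245 [(np.float64(-62.5), 153), (np.float64(-42.0), 153), (np.float64(-20.5), 158), (np.float64(-1.0), 156), (np.float64(20.0), 156), (np.float64(40.5), 154), (np.float64(60.5), 156)]
0.0215 [(np.float64(-22.0), 157), (np.float64(60.5), 156)]
F_e [ 4.0315 -1.1988 -2.9207] M_e [-0.5884 -0.156  -0.7988] grip 30.00285687390715 0.4527780419639421 t 9.8333 j6 73.60973243683033 tip [0.7493 0.0396 3.7065] yaw [ 0.0032  0.1855 -5.7276]
F_e [ 3.7038 -0.5153 -3.7378] M_e [-0.3369  0.3019 -0.6402] grip 30.00103663187474 0.4549952914446636 t 10.0 j6 79.6187442255184 tip [1.8303 0.3976 3.7205] yaw [  0.0238   0.3128 -11.7525]
F_e [ 2.8964  5.2988 -1.9918] M_e [ 1.568   0.3935 -0.8754] grip 29.99246524181217 0.45211826363136365 t 10.1667 j6 87.65967282842756 tip [2.3339 0.9203 3.7148] yaw [  0.0487   0.3959 -19.7946]
0.0245 [(np.float64(-101.5), 131), (np.float64(-39.0), 159), (np.float64(-19.0), 163), (np.float64(2.0), 160), (np.float64(23.0), 163), (np.float64(43.5), 162), (np.float64(64.0), 161)]
0.0215 [(np.float64(-96.5), 165), (np.float64(-19.5), 163), (np.float64(64.0), 162)]
```

```bash
python3 -m creep '[[-1,0,0,0,0,0,0],[-1,0,0,0,0,0,0],[-1,0,0,0,0,0,0]]' >/dev/null; python3 st.py;  python3 marks.py 6
python3 -m creep '[[-1,0,0,0,0,0,4],[-1,0,0,0,0,0,8],[-1,0,0,0,0,0,8]]'>/dev/null; python3 st.py; python3 marks.py 7
python3 - <<'E'
from h import *
im=np.load("w6.npz")["im"];cv2.imwrite("pics/z6.png",cv2.resize(im[150:390,120:500,::-1],(800,505),interpolation=cv2.INTER_CUBIC))
E
```

```text
F_e [ 4.0433  2.9361 -3.3359] M_e [ 0.7812  0.3172 -0.6078] grip 29.996671308763325 0.4486300511415306 t 10.4667 j6 87.50787163103351 tip [2.1668 0.8709 3.7118] yaw [  0.034    0.356  -19.6745]
0.0245 [(np.float64(-102.0), 133), (np.float64(-40.0), 159), (np.float64(-18.5), 163), (np.float64(1.5), 161), (np.float64(22.0), 160), (np.float64(43.0), 162), (np.float64(62.0), 162)]
0.0215 [(np.float64(-96.0), 165), (np.float64(-19.0), 162), (np.float64(62.5), 163)]
F_e [ 5.6641 -1.5158 -6.1216] M_e [-0.5674 -0.2898  0.7565] grip 29.978254856541753 0.452768534304112 t 10.7667 j6 79.65651995892138 tip [2.9379 0.4191 3.7807] yaw [ -0.0453   0.3707 -11.9964]
0.0245 [(np.float64(-111.0), 150), (np.float64(-44.5), 157), (np.float64(-24.5), 159), (np.float64(-23.0), 159), (np.float64(-3.0), 158), (np.float64(17.5), 157), (np.float64(38.0), 158), (np.float64(58.0), 158), (np.float64(60.0), 158)]
0.0215 [(np.float64(-104.5), 160), (np.float64(-23.0), 158), (np.float64(59.5), 158)]
```

View pics/z6.png

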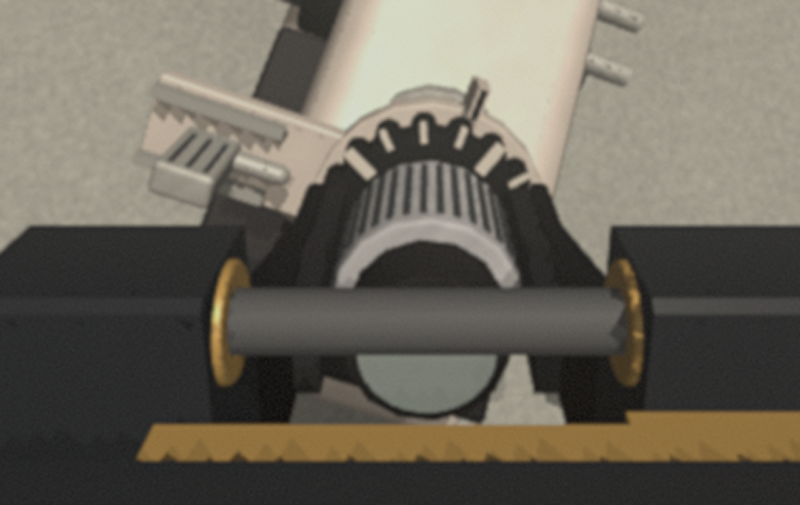

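```bash
python3 -m creep '[[0.3,0,0,0,0,0,0],[0.3,0,0,0,0,0,0],[0.3,0,0,-3,0,0,6],[0.3,0,0,-6,0,0,12],[0.3,0,0,-6,0,0,12]]' >/dev/null; python3 st.py;  python3 marks.py 8; python3 tgt.py [0,0,10] 0
```

```text
F_e [-0.5291  0.1074  0.5926] M_e [-0.0597  1.1436 -0.0031] grip 0.0 0.6369510123902518 t 11.2333 j6 67.79638578401395 tip [-0.0884 -0.1997 10.0558] yaw [-0.0435  0.0842  0.2947]
0.0245 [(np.float64(-102.0), 156), (np.float64(-82.5), 152), (np.float64(-62.5), 154), (np.float64(-42.5), 155), (np.float64(-22.5), 159), (np.float64(-1.0), 159), (np.float64(19.5), 156), (np.float64(40.5), 154), (np.float64(60.5), 156)]
0.0215 [(np.float64(-23.0), 159), (np.float64(-22.0), 159), (np.float64(60.0), 157)]
[0.5134 0.081  0.297 ]
shift mm [ 0.3665 -0.0608 -0.1233] rotvec [ 0.0441 -0.0755 -0.0656]
[ 30.0023  -6.7628 -37.4183  14.4792 -25.4577  68.0169] 0.6396796552041483 [ 0.4439  0.2141 -0.1748] tip wrt mid [-0.1504 -0.1867  9.8765]
```

```bash
python3 -m creep '[[-1,0,0,0,0,0,0],[-1,0,0,0,0,0,0],[-1,0,0,0,0,0,0],[-1,0,0,0,0,0,0],[-1,0,0,0,0,0,0]]'>/dev/null; python3 st.py
python3 -m creep '[[-1,0,0,0,0,0,-1],[-1,0,0,0,0,0,-2]]' >/dev/null; python3 st.py; python3 marks.py 9
python3 -m creep '[[-1,0,0,0,0,0,-2],[-1,0,0,0,0,0,-3]]' >/dev/null; python3 st.py; python3 marks.py 10
python3 -m creep '[[-1,0,0,0,0,0,-2],[-1,0,0,0,0,0,-4]]' >/dev/null; python3 st.py; python3 marks.py 11
python3 -m creep '[[-1,0,0,0,0,0,-3],[-1,0,0,0,0,0,-6]]' >/dev/null; python3 st.py; python3 marks.py 12
```

```text
F_e [-0.8803 -1.4754 -0.9719] M_e [-0.35    1.1246  0.1577] grip 29.996081348508596 0.4530302969858236 t 11.7 j6 67.93612157243238 tip [-0.157  -0.3106  9.5478] yaw [-0.0696  0.0349  0.1323]
F_e [ 1.3979 -0.9928 -0.4499] M_e [-0.0443  1.1768 -0.5983] grip 30.00039619859308 0.45114169517067787 t 11.8667 j6 69.93250609388491 tip [-0.184  -0.194   9.5334] yaw [-0.0396  0.0485 -1.8145]
0.0245 [(np.float64(-61.5), 155), (np.float64(-41.0), 155), (np.float64(-21.0), 158), (np.float64(0.5), 155), (np.float64(21.0), 157), (np.float64(41.5), 154), (np.float64(61.5), 157)]
0.0215 [(np.float64(-19.5), 158), (np.float64(63.5), 158)]
F_e [-0.0236  0.8554 -1.2478] M_e [ 0.0843  0.9428 -1.0324] grip 29.997152709402144 0.45398444145997136 t 12.0833 j6 72.88483591759999 tip [ 0.1471 -0.0278  9.5084] yaw [-0.0149  0.0945 -4.7496]
0.0245 [(np.float64(-60.0), 155), (np.float64(-39.5), 156), (np.float64(-19.5), 159), (np.float64(1.5), 156), (np.float64(22.5), 157), (np.float64(43.0), 155), (np.float64(63.0), 158)]
0.0215 [(np.float64(-20.0), 159), (np.float64(64.5), 159)]
F_e [ 0.7556  1.0724 -1.062 ] M_
[... 217 characters left out ...]
np.float64(-18.0), 160), (np.float64(2.0), 158), (np.float64(23.0), 158), (np.float64(43.5), 157), (np.float64(63.0), 159)]
0.0215 [(np.float64(-105.0), 154), (np.float64(-19.5), 159), (np.float64(65.5), 158)]
F_e [ 1.346   2.1941 -4.5632] M_e [ 0.6823  0.5573 -0.954 ] grip 29.99507757369429 0.45150350042051873 t 12.5167 j6 82.93140511108658 tip [0.7348 0.2767 9.5414] yaw [ -0.0063   0.1665 -14.8345]
0.0245 [(np.float64(-111.5), 150), (np.float64(-58.5), 127), (np.float64(-39.0), 158), (np.float64(-18.5), 162), (np.float64(2.0), 160), (np.float64(23.0), 160), (np.float64(43.5), 160), (np.float64(64.0), 161)]
0.0215 [(np.float64(-99.0), 160), (np.float64(-19.0), 161), (np.float64(65.5), 161)]
```

Run:
```python
from h import *
from tgt import M,A
for k in(1,2,3,5,8,12):
    z=np.load(f"w{k}.npz");s=dict(tcp_pos=z["p"],ee_rot=z["R"]);Q=(cloud("wrist",z["d"],s)-M)@A*1000
    m=(abs(Q[...,0])<6)&(Q[...,1]>30)&(Q[...,1]<75)
    for lo,hi in((-4,3),(-12,-6),(-20,-14),(-24,-20)):
        q=Q[m&(Q[...,2]>lo)&(Q[...,2]<hi)];print(k,lo,len(q),np.percentile(q,[2,50,98],axis=0)[:,:2].round(1).tolist() if len(q) else 0)
im=np.load("w12.npz")["im"];j=np.load("w8.npz")["im"]
o=np.hstack([cv2.resize(x,(400,400),interpolation=cv2.INTER_CUBIC) for x in(np.load("w1.npz")["im"][170:230,235:295],j[205:295,165:255])]);cv2.imwrite("pics/z8.png",o[...,::-1])
```

```text
1 -4 199 [[-4.1, 50.9], [0.5, 57.4], [3.9, 64.3]]
1 -12 47 [[-2.2, 50.7], [3.5, 55.3], [4.1, 63.3]]
1 -20 91 [[-1.9, 38.1], [1.2, 50.0], [4.1, 63.6]]
1 -24 72 [[-2.7, 37.0], [1.1, 47.6], [3.9, 62.1]]
2 -4 288 [[-3.8, 50.7], [0.6, 57.2], [3.9, 64.0]]
2 -12 86 [[-3.1, 50.5], [3.5, 55.3], [4.2, 63.6]]
2 -20 141 [[-2.2, 38.9], [1.9, 50.9], [4.1, 63.4]]
2 -24 116 [[-2.6, 37.3], [1.4, 46.0], [3.7, 63.0]]
3 -4 182 [[-3.8, 50.5], [0.9, 52.3], [3.9, 55.1]]
3 -12 184 [[-3.2, 50.6], [3.3, 54.0], [4.2, 63.3]]
3 -20 240 [[-2.3, 43.2], [3.1, 51.8], [4.0, 63.5]]
3 -24 161 [[-2.5, 42.2], [2.2, 50.8], [3.8, 63.3]]
5 -4 588 [[-3.9, 30.8], [0.9, 57.2], [3.9, 64.1]]
5 -12 194 [[-1.8, 30.4], [3.4, 55.7], [4.1, 64.2]]
5 -20 249 [[-2.0, 38.8], [3.0, 51.5], [3.9, 63.8]]
5 -24 236 [[-2.5, 37.3], [1.5, 47.9], [3.8, 63.6]]
8 -4 265 [[-3.9, 50.6], [1.3, 53.8], [3.8, 62.6]]
8 -12 168 [[-2.9, 50.6], [3.3, 54.8], [4.0, 63.8]]
8 -20 203 [[-2.8, 43.6], [3.0, 51.9], [3.9, 63.5]]
8 -24 150 [[-2.7, 42.5], [1.9, 50.6], [3.7, 63.4]]
12 -4 527 [[-4.1, 30.7], [0.7, 57.2], [4.2, 64.1]]
12 -12 165 [[-2.1, 36.2], [3.3, 55.7], [4.1, 63.7]]
12 -20 238 [[-2.0, 38.6], [2.7, 51.0], [4.0, 63.6]]
12 -24 209 [[-2.6, 37.3], [1.6, 47.8], [3.7, 63.5]]
```

View pics/z8.png

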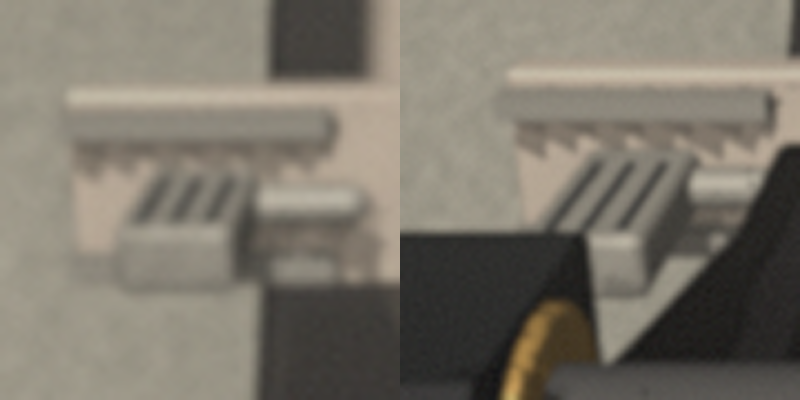

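```bash
python3 -c "
from h import *;print(r.sense()['effort'])"
python3 -m creep '[[-1,0,0,0,0,0,4],[-1,0,0,0,0,0,8],[-1,0,0,0,0,0,12],[-1,0,0,0,0,0,16]]' >/dev/null; python3 st.py; python3 marks.py 13;  python3 -c "
from h import *;print(r.sense()['effort'])"
python3 -m creep '[[-1,0,0,0,0,0,5],[-1,0,0,0,0,0,10],[-1,0,0,0,0,0,15],[-1,0,0,0,0,0,20]]' >/dev/null; python3 st.py; python3 marks.py 14
```

```text
[ -0.4314 -14.6128  18.2801   4.5241   0.3901   0.9044]
F_e [ 5.3994 -5.8269 -6.1265] M_e [-2.0439  0.0829  0.7772] grip 29.989543645642698 0.4546097626951044 t 12.9 j6 66.90043599281002 tip [ 2.1828 -0.3753  9.9523] yaw [-0.1316  0.2453  0.9446]
0.0245 [(np.float64(-65.5), 153), (np.float64(-45.0), 154), (np.float64(-25.5), 158), (np.float64(-4.0), 153), (np.float64(17.0), 155), (np.float64(37.5), 153), (np.float64(58.0), 156)]
0.0215 [(np.float64(-24.5), 158), (np.float64(57.5), 156)]
[  1.28   -15.0289  17.6613   2.4313   0.3498  -0.9488]
F_e [ 1.7676 -5.675  -0.327 ] M_e [-1.5565  0.9541  0.845 ] grip 29.992825076915324 0.45131204792580415 t 13.2833 j6 46.84967443722479 tip [ 0.9026 -1.1028 10.3275] yaw [-0.197   0.1252 21.0383]
0.0245 [(np.float64(-85.5), 157), (np.float64(-65.5), 158), (np.float64(-45.5), 160), (np.float64(-24.5), 164), (np.float64(-4.0), 160), (np.float64(16.5), 158), (np.float64(37.5), 158), (np.float64(108.0), 125)]
0.0215 [(np.float64(-24.5), 164), (np.float64(93.5), 140)]
```

Run:
```python
from h import *
from tgt import M,A
f,cx,cy,m=K("wrist");T=np.array(m["mount"])
for k,wd in((2,.674),(8,.637),(12,.4515)):
    d=np.load(f"w{k}.npz")["d"];v,u=np.mgrid[:400,:640]
    P=np.stack([(u-cx)/f*d,(v-cy)/f*d,d,np.ones_like(d)],-1)@T.T*1000
    ok=(d>0)&(abs(P[...,0])<16)
    print(k,"half",wd*43.5)
    for z in range(60,190,8):
        b=ok&(abs(P[...,2]-z)<4);L=P[b&(P[...,1]>0)];Rr=P[b&(P[...,1]<0)]
        g=lambda q:(len(q),np.percentile(abs(q[:,1]),[1,10,50,95]).round(0).tolist(),np.median(q[:,0]).round(0)) if len(q)>3 else 0
        print(z,g(L),g(Rr))
```

```text
2 half 29.319000000000003
60 0 0
68 0 0
76 0 0
84 0 0
92 (168, [63.0, 78.0, 79.0, 79.0], np.float64(14.0)) (311, [34.0, 34.0, 78.0, 80.0], np.float64(14.0))
100 (807, [34.0, 34.0, 79.0, 80.0], np.float64(13.0)) (1166, [34.0, 34.0, 79.0, 80.0], np.float64(11.0))
108 (497, [34.0, 34.0, 34.0, 79.0], np.float64(11.0)) (818, [34.0, 34.0, 35.0, 80.0], np.float64(8.0))
116 (280, [34.0, 34.0, 34.0, 34.0], np.float64(5.0)) (422, [34.0, 34.0, 34.0, 35.0], np.float64(2.0))
124 (239, [34.0, 34.0, 34.0, 34.0], np.float64(-2.0)) (289, [34.0, 34.0, 34.0, 35.0], np.float64(-3.0))
132 (392, [29.0, 29.0, 33.0, 36.0], np.float64(-5.0)) (388, [30.0, 30.0, 33.0, 38.0], np.float64(-5.0))
140 (394, [29.0, 29.0, 35.0, 42.0], np.float64(11.0)) (391, [29.0, 30.0, 35.0, 42.0], np.float64(11.0))
148 (298, [29.0, 30.0, 34.0, 40.0], np.float64(10.0)) (301, [30.0, 30.0, 35.0, 40.0], np.float64(10.0))
156 (331, [29.0, 29.0, 32.0, 38.0], np.float64(9.0)) (332, [30.0, 30.0, 32.0, 38.0], np.float64(10.0))
164 (284, [29.0, 29.0, 31.0, 37.0], np.float64(10.0)) (273, [29.0, 30.0, 31.0, 38.0], np.float64(10.0))
172 (247, 
[... 2354 characters left out ...]
 [0.0, 1.0, 8.0, 30.0], np.float64(9.0)) (1205, [0.0, 2.0, 8.0, 30.0], np.float64(9.0))
148 (522, [0.0, 2.0, 20.0, 30.0], np.float64(11.0)) (511, [0.0, 3.0, 21.0, 30.0], np.float64(11.0))
156 (1089, [0.0, 4.0, 14.0, 26.0], np.float64(10.0)) (1078, [0.0, 4.0, 14.0, 27.0], np.float64(10.0))
164 (353, [9.0, 11.0, 19.0, 27.0], np.float64(11.0)) (352, [10.0, 12.0, 20.0, 28.0], np.float64(10.0))
172 (288, [9.0, 11.0, 20.0, 27.0], np.float64(11.0)) (626, [10.0, 15.0, 50.0, 61.0], np.float64(12.0))
180 (210, [9.0, 11.0, 19.0, 27.0], np.float64(11.0)) (274, [10.0, 12.0, 22.0, 50.0], np.float64(11.0))
188 (393, [9.0, 12.0, 19.0, 25.0], np.float64(12.0)) (435, [8.0, 12.0, 20.0, 50.0], np.float64(12.0))
```

```bash
python3 -m creep '[[0.1,0,0,0,0,0,0],[0.1,0,0,0,0,0,-2],[0.1,0,0,0,0,0,-8],[0.1,0,0,0,0,0,-15],[0.1,0,0,0,0,0,-21],[0.1,0,0,0,0,0,-21]]' >/dev/null; python3 st.py; python3 marks.py 15; python3 tgt.py [-8,0,8] 0
```

```text
F_e [-0.392  -0.1026  0.0096] M_e [-0.0987  1.2074  0.0405] grip 0.0 0.5483757931519226 t 13.8333 j6 68.01655677725998 tip [-0.2858 -0.1623  9.6815] yaw [-0.0666  0.0253  0.019 ]
0.0245 [(np.float64(-104.5), 85), (np.float64(-82.5), 87), (np.float64(-62.5), 153), (np.float64(-42.5), 154), (np.float64(-22.0), 159), (np.float64(-1.0), 156), (np.float64(19.5), 157), (np.float64(40.0), 154), (np.float64(60.0), 157)]
0.0215 [(np.float64(-22.5), 159), (np.float64(-21.5), 159), (np.float64(61.0), 157)]
[0.5134 0.081  0.297 ]
shift mm [-7.6589  0.047   1.6771] rotvec [ 0.0621 -0.0334 -0.2578]
[ 30.0119  -6.7375 -37.4214  14.5083 -25.4782  67.7875] 0.5501116479927652 [ 0.6334 -1.6825 -0.4907] tip wrt mid [-0.2467 -0.1636  9.6817]
```

```bash
python3 -m creep '[[0.1,-8,0,0,0,0,0],[0.1,-8,-3,0,0,0,0],[0.1,-8,-5,0,0,0,0],[0.1,-8,-5,0,0,0,0]]' >/dev/null; python3 st.py
python3 -m creep '[[0.1,0,-1.5,0,0,0,0],[0.1,0,-1.5,0,0,0,0]]' >/dev/null; python3 st.py
```

```text
F_e [-0.2425 -6.2736 -1.2217] M_e [-1.9475  1.1713  0.0227] grip 3.2455384213244542 0.5484116950763246 t 14.2167 j6 65.29608590559914 tip [-9.5874  4.0318  9.5418] yaw [-0.1819 -0.1392  0.213 ]
F_e [  1.7698 -13.7106  -3.6613] M_e [-4.059   0.6006 -0.0343] grip 6.884808239992708 0.5520490932218608 t 14.3833 j6 64.79229290141257 tip [-9.5956  4.4473  9.6222] yaw [-0.2967 -0.1924  0.2465]
```

```bash
python3 -m creep '[[0.1,0,-1,0,0,0,0],[0.1,2,-1,0,0,0,0],[0.1,4,-1,0,0,0,0],[0.1,6,-1,0,0,0,0]]' >/dev/null; python3 st.py; python3 marks.py 16
python3 -m creep '[[0.1,2,0,0,0,0,0],[0.1,4,0,0,0,0,0],[0.1,6,0,0,0,0,0],[0.1,6,0,0,0,0,0]]' >/dev/null; python3 st.py; python3 marks.py 17
```

```text
F_e [-6.7396 -9.3751  3.5013] M_e [-3.103   3.1729 -0.2127] grip 5.062961191870272 0.5504065985545276 t 14.7167 j6 65.09390411055425 tip [-8.1371  4.2317  9.0286] yaw [-0.4214 -0.7152  0.4217]
0.0245 [(np.float64(-82.0), 153), (np.float64(-62.0), 156), (np.float64(-41.5), 155), (np.float64(-21.0), 159), (np.float64(-0.5), 156), (np.float64(20.0), 158), (np.float64(40.5), 155), (np.float64(61.0), 158)]
0.0215 [(np.float64(-109.0), 151), (np.float64(-20.5), 159), (np.float64(60.5), 160)]
F_e [ -7.0955 -10.724    1.3215] M_e [-3.2454  3.2287 -0.1352] grip 5.330625346396118 0.5517162575326616 t 15.1 j6 65.71504947738286 tip [-3.5364  4.2116  8.2672] yaw [-0.4318 -0.8884  0.4215]
0.0245 [(np.float64(-82.0), 150), (np.float64(-62.0), 155), (np.float64(-42.0), 155), (np.float64(-22.0), 159), (np.float64(-0.5), 156), (np.float64(20.5), 157), (np.float64(41.0), 154), (np.float64(61.0), 157)]
0.0215 [(np.float64(-23.0), 158), (np.float64(-20.5), 158), (np.float64(61.0), 158)]
```

Run:
```python
from h import *
from tgt import M,A
Qs=[]
for k in(1,2,5,8,14):
    z=np.load(f"w{k}.npz");s=dict(tcp_pos=z["p"],ee_rot=z["R"]);Q=((cloud("wrist",z["d"],s)-M)@A*1000)[z["d"]>0];Qs.append(Q)
for n,Q in(("free",np.vstack(Qs[:2])),("all",np.vstack(Qs))):
    rr=np.hypot(Q[:,0],Q[:,1]);aa=np.degrees(np.arctan2(Q[:,1],Q[:,0]))
    print(n,"rows az, cols r 28..46 step 3: median z")
    for a in range(-180,180,15):
        o=[]
        for r0 in range(28,47,3):
            m=(abs((aa-a+180)%360-180)<5)&(abs(rr-r0)<1.5)&(Q[:,2]<12);o.append(int(np.median(Q[m,2])) if m.sum()>5 else None)
        print(a,o)
```

```text
free rows az, cols r 28..46 step 3: median z
-180 [None, None, None, None, -17, -18, -18]
-165 [None, None, None, None, -18, -18, -19]
-150 [None, None, None, None, None, None, None]
-135 [None, None, None, None, -51, -56, -60]
-120 [-17, None, None, -45, -47, -50, -53]
-105 [-18, -26, -47, -48, -49, -55, None]
-90 [-18, -27, -53, -55, -58, -66, None]
-75 [-17, -56, -58, -61, -63, -70, None]
-60 [-27, -60, -62, -65, -67, -70, -74]
-45 [-26, -65, -67, -68, -70, -73, -75]
-30 [-26, -68, -71, -73, -74, -76, -78]
-15 [-27, -70, -73, -76, -77, -79, -81]
0 [-26, -70, -73, -75, -78, -80, -82]
15 [-27, -70, -73, -75, -77, -79, -82]
30 [-26, -68, -71, -72, -74, -76, -78]
45 [-27, -65, -67, -69, -70, -73, -76]
60 [-27, -61, -63, -65, -67, -70, -76]
75 [-18, -28, -28, -29, -29, -28, -27]
90 [-18, -27, -27, -27, -20, -21, -21]
105 [-20, -27, -28, -27, -28, -27, -24]
120 [-18, None, None, None, -49, -51, None]
135 [-17, None, None, None, -53, -57, -62]
150 [None, None, None, None, None, None, None]
165 [None, None, None, None, None, None, None]
all rows az, cols r 28..46 step 3: median z
-180 [No
[... 290 characters left out ...]
6, None]
-75 [-18, -27, -57, -59, -63, -70, -76]
-60 [-26, -60, -62, -65, -67, -70, -73]
-45 [-22, -30, -67, -69, -70, -72, -75]
-30 [-26, -68, -71, -73, -75, -77, -78]
-15 [-26, -70, -73, -75, -77, -79, -81]
0 [-25, -70, -33, -30, -78, -80, -82]
15 [-26, -70, -73, -75, -77, -79, -81]
30 [-27, -68, -71, -73, -74, -76, -78]
45 [-26, -65, -67, -69, -71, -73, -75]
60 [-26, -61, -63, -65, -68, -71, -77]
75 [-22, -27, -28, -28, -29, -28, -27]
90 [-17, -27, -27, -27, -22, -26, -22]
105 [-17, -27, -28, -27, -28, -27, -24]
120 [-18, -27, None, None, -49, -51, None]
135 [-17, None, None, None, -53, -57, -62]
150 [None, None, None, None, None, None, None]
165 [None, None, None, None, None, None, None]
```

```bash
python3 - <<'E'
from h import *
from tgt import M,A
Qs=[]
for k in(1,2,5,8,14,16):
    z=np.load(f"w{k}.npz");s=dict(tcp_pos=z["p"],ee_rot=z["R"]);Qs.append(((cloud("wrist",z["d"],s)-M)@A*1000)[z["d"]>0])
Q=np.vstack(Qs)
for x0 in range(-48,-24,3):
    q=Q[(abs(Q[:,0]-x0)<1.5)&(abs(Q[:,1])<30)&(Q[:,2]>-26)&(Q[:,2]<-12)];print(x0,len(q),np.percentile(q[:,1],[1,99]).round(1) if len(q) else 0, np.percentile(q[:,2],[5,95]).round(1) if len(q) else 0)
q=Q[(Q[:,0]>30)&(Q[:,0]<46)&(abs(Q[:,1])<20)&(Q[:,2]>-35)&(Q[:,2]<-12)];print("index",len(q),q.min(0),q.max(0))
E
python3 -m creep '[[0.1,0,4,0,0,0,0],[0.1,3,4,0,0,0,0]]'>/dev/null;python3 tgt.py [0,-0.3,10] 50
```

```text
-48 0 0 0
-45 28 [-12.   -2.4] [-19.3 -17.6]
-42 69 [-13.2  -1.5] [-19.3 -16.8]
-39 38 [-12.3  -1.2] [-19.5 -17. ]
-36 4 [-12.   -8.6] [-19.4 -17.5]
-33 0 0 0
-30 0 0 0
-27 0 0 0
index 722 [ 30.0149  -2.5807 -34.7068] [ 38.8567   1.5814 -15.3147]
[0.5134 0.081  0.297 ]
shift mm [-6.3045  3.4222 -0.3862] rotvec [ 0.0489 -0.066  49.775 ]
[ 30.3463  -6.386  -36.639   14.7129 -25.9666  67.4094] 0.5479736337322643 [-0.319   0.0955  1.0778] tip wrt mid [6.4261 2.8965 9.614 ]
```

```bash
python3 -m creep '[[0.1,-6.3,3.4,0,0,0,5],[0.1,-6.3,3.4,0,0,0,12],[0.1,-6.3,3.4,0,0,0,19],[0.1,-6.3,3.4,0,0,0,26],[0.1,-6.3,3.4,0,0,0,33],[0.5,-6.3,3.4,0,0,0,40],[0.5,-6.3,3.4,0,0,0,47],[0.5,-6.3,3.4,0,0,0,50]]' >/dev/null; python3 -m creep '[[0.5,0,0,0,0,0,0],[0.5,0,0,0,0,0,0]]' >/dev/null; python3 st.py;python3 marks.py 18; python3 tgt.py [0,-0.3,-5.5] 50
```

```text
F_e [ 0.1268 -0.3938  0.3474] M_e [-0.0097  1.2354 -0.0008] grip 0.0 0.7376956063490757 t 16.15 j6 17.997630331212342 tip [1.7192 0.3795 9.8989] yaw [ 0.0514  0.1568 50.0596]
0.0245 [(np.float64(-101.5), 189), (np.float64(-82.5), 188), (np.float64(-62.5), 189), (np.float64(-42.0), 189), (np.float64(-21.0), 192), (np.float64(-0.5), 185), (np.float64(20.0), 160), (np.float64(40.5), 107), (np.float64(48.5), 105), (np.float64(60.5), 111), (np.float64(74.5), 157)]
0.0215 [(np.float64(-104.0), 172), (np.float64(-21.5), 191), (np.float64(65.0), 163)]
[0.5134 0.081  0.297 ]
shift mm [-0.2128  1.2976 15.3292] rotvec [-0.0876 -0.1059 -0.0671]
[ 30.0347  -6.6827 -37.2436  14.4801 -25.4937  17.9982] 0.7433498576335591 [-0.1159 -0.1852 -0.0904] tip wrt mid [1.4824 0.3052 9.832 ]
```

```bash
python3 -m creep '[[0.5,-0.2,1.3,0,-0.1,-0.1,0],[0.5,-0.2,1.3,7,-0.1,-0.1,0],[0.5,-0.2,1.3,15,-0.1,-0.1,0],[0.5,-0.2,1.3,15,-0.1,-0.1,0]]' >/dev/null; python3 st.py; python3 -m creep '[[-1,0,0,0,0,0,0],[-1,0,0,0,0,0,0],[-1,0,0,0,0,0,0],[-1,0,0,0,0,0,0]]' >/dev/null; python3 st.py
python3 -m creep '[[-1,0,0,0,0,0,-2],[-1,0,0,0,0,0,-4],[-1,0,0,0,0,0,-6]]' >/dev/null; python3 st.py;python3 marks.py 19
```

```text
F_e [ 0.3518 -0.9386  0.3896] M_e [-0.0324  1.2051 -0.0519] grip 0.0 0.7500751995388292 t 16.5333 j6 17.51539021238691 tip [-2.0621 -0.8371 -7.0416] yaw [-0.1762 -0.2191 50.1547]
F_e [ 0.2287 -0.1563 -5.6821] M_e [-0.1465  0.8694  0.0058] grip 29.9989852309227 0.6418784081896322 t 16.8667 j6 17.531116350543098 tip [-0.8059 -0.6482 -5.5788] yaw [-0.0628 -0.0612 50.1594]
F_e [ 0.9923 -0.8925 -6.3707] M_e [-0.0931  0.8495 -0.4602] grip 29.995752833783627 0.6416622592955591 t 17.1167 j6 23.43132984670957 tip [-0.8017 -0.5533 -5.599 ] yaw [-0.0032 -0.0561 44.3701]
0.0245 [(np.float64(-101.0), 181), (np.float64(-80.5), 181), (np.float64(-60.0), 183), (np.float64(-39.5), 181), (np.float64(-18.0), 183), (np.float64(1.5), 179), (np.float64(22.5), 159), (np.float64(43.0), 104), (np.float64(63.5), 106), (np.float64(76.5), 132)]
0.0215 [(np.float64(-98.5), 170), (np.float64(-20.5), 182), (np.float64(71.5), 156)]
```

```bash
python3 -m creep '[[-1,0,0,0,0,0,-2],[-1,0,0,0,0,0,-4]]' >/dev/null; python3 st.py;python3 marks.py 20
python3 -m creep '[[-1,0,0,0,0,0,-2],[-1,0,0,0,0,0,-4]]' >/dev/null; python3 st.py;python3 marks.py 21
python3 -m creep '[[-1,0,0,0,0,0,-2],[-1,0,0,0,0,0,-5],[-1,0,0,0,0,0,-8]]' >/dev/null; python3 st.py;python3 marks.py 22
```

```text
F_e [ 3.4577 -2.9534 -8.3881] M_e [-0.9132  0.3492 -1.2304] grip 29.99026358127594 0.6414395682831755 t 17.3333 j6 27.392524911403207 tip [-0.4979 -0.6098 -5.5101] yaw [ 0.0055 -0.0201 40.3932]
0.0245 [(np.float64(-100.5), 176), (np.float64(-98.5), 176), (np.float64(-79.5), 177), (np.float64(-59.0), 177), (np.float64(-39.0), 179), (np.float64(-17.5), 178), (np.float64(2.5), 175), (np.float64(23.0), 174), (np.float64(43.5), 102), (np.float64(63.5), 103), (np.float64(80.5), 124)]
0.0215 [(np.float64(-97.5), 168), (np.float64(-17.5), 177), (np.float64(75.0), 152)]
F_e [ 1.456   1.089  -3.3812] M_e [ 0.5389  0.8912 -0.9006] grip 29.99177724123001 0.642248192188714 t 17.55 j6 31.443359320025003 tip [-0.5366 -0.6756 -5.4739] yaw [-0.0057 -0.0255 36.3395]
0.0245 [(np.float64(-99.0), 172), (np.float64(-79.5), 170), (np.float64(-59.5), 172), (np.float64(-39.5), 173), (np.float64(-20.0), 173), (np.float64(2.0), 172), (np.float64(23.0), 170), (np.float64(43.0), 105), (np.float64(64.5), 100), (np.float64(72.0), 74), (np.float64(84.5), 124)]
0.0215 [(np.float64(-98.0), 165), (np.float64(-18.0), 173), (np.float64(62.5), 96), (np.float64(79.0), 148)]
F_e [ 3.233  -4.0926 -7.4021] M_e [-0.8596  0.2221 -1.3754] grip 29.986672877513882 0.6393464721237955 t 17.85 j6 39.41259667133415 tip [-0.1325 -0.6387 -5.2947] yaw [ 0.0174  0.0244 28.3673]
0.0245 [(np.float64(-118.0), 154), (np.float64(-98.0), 163), (np.float64(-78.5), 163), (np.float64(-58.5), 164), (np.float64(-38.5), 164), (np.float64(-18.5), 165), (np.float64(3.0), 163), (np.float64(24.0), 161), (np.float64(44.0), 159), (np.float64(64.5), 96), (np.float64(65.5), 96), (np.float64(92.0), 122)]
0.0215 [(np.float64(-97.0), 159), (np.float64(-16.5), 165), (np.float64(64.5), 97), (np.float64(88.0), 139)]
```

Run:
```python
from polar import *
from tgt import M,A
for k in(1,2,3,8,12,13,14,15,18,19,20,22):
    ang,rad,g=unwrap(k,19.3,M-.0175*A[:,2],"",False);a=np.degrees(ang)
    y=g[(rad>.034)&(rad<.037)].mean(0).astype(float);w=abs(a)<9;b=np.median(y[w]);d=np.clip(b-10-y[w],0,None);print(k,"index",(d*a[w]).sum()/max(d.sum(),1),int(d.max()),b)
```

```text
1 index 0.18964922369177684 98 186.41666666666666
2 index -0.5102250993085184 101 181.66666666666666
3 index -0.7804001250390746 68 137.75
8 index -0.6048794167134044 76 142.41666666666666
12 index 1.2600727272727272 76 144.0
13 index -0.9748122653316647 68 137.41666666666666
14 index -3.567683293269231 65 136.91666666666666
15 index -0.7702455590386627 72 142.5
18 index -4.3646325741297805 65 140.25
19 index -4.230609020396437 65 134.5
20 index -4.255066589461493 63 131.66666666666666
22 index -4.098401075911537 61 125.83333333333333
```

```bash
python3 -m creep '[[0.5,0,0,0,0,0,0],[0.5,0,0,0,0,0,0],[0.5,0,0,-5,0,0,0],[0.5,0,0,-15,0,0,0],[0.1,0,0,-15,0,0,-7],[0.1,0,0,-15,0,0,-14],[0.1,0,0,-15,0,0,-21],[0.1,0,0,-15,0,0,-28]]' >/dev/null;python3 -m creep '[[0.1,0,0,0,0,0,0],[0.1,0,0,0,0,0,0]]' >/dev/null; python3 st.py; python3 marks.py 23; python3 tgt.py [-8,5,9] 0
```

```text
F_e [ 0.1039  0.7199 -0.0106] M_e [-0.0002  1.2038  0.0642] grip 0.0 0.5559917746662252 t 18.7333 j6 68.0537003764894 tip [-0.6359 -0.782  10.1929] yaw [-0.047  -0.044   0.3286]
0.0245 [(np.float64(-102.5), 146), (np.float64(-82.5), 136), (np.float64(-62.5), 153), (np.float64(-42.0), 154), (np.float64(-21.0), 159), (np.float64(-1.0), 155), (np.float64(20.0), 156), (np.float64(40.5), 156), (np.float64(60.5), 157)]
0.0215 [(np.float64(-99.5), 83), (np.float64(-20.5), 159), (np.float64(60.5), 158)]
[0.5134 0.081  0.297 ]
shift mm [-7.4975 -5.6044  1.0684] rotvec [ 0.0453  0.0522 -0.3224]
[ 29.9315  -6.7592 -37.2928  14.2211 -25.6796  68.064 ] 0.5533694978435737 [-0.004  -0.2659  0.3186] tip wrt mid [-0.6829 -0.7748 10.0661]
```

```bash
python3 -m creep '[[0.1,-7.5,-2,0,0,0,0],[0.1,-7.5,-5,0,0,0,0],[0.1,-7.5,-8,0,0,0,0],[0.1,-7.5,-10,0,0,0,0]]' >/dev/null; python3 st.py
python3 -m creep '[[0.1,2,0,0,0,0,0],[0.1,4,0,0,0,0,0],[0.1,6,0,0,0,0,0]]' >/dev/null; python3 st.py; python3 marks.py 24
python3 -m creep '[[0.1,3,0,0,0,0,0],[0.1,6,0,0,0,0,0],[0.1,9,0,0,0,0,0]]' >/dev/null; python3 st.py; python3 marks.py 25
```

```text
F_e [  8.3843 -39.0527  -9.9944] M_e [-11.2165  -1.322    0.051 ] grip 19.062939011491835 0.5502181647484964 t 19.1167 j6 63.97012692327371 tip [-9.9502  5.5539 10.0826] yaw [-0.5253 -0.4638  0.2696]
F_e [ -9.1098 -15.726    8.5816] M_e [-4.905   3.7086 -0.2186] grip 7.741025851573795 0.5535864595539776 t 19.3667 j6 64.63485290985692 tip [-8.9918  4.5375  9.4445] yaw [-0.5925 -1.0025  0.5217]
0.0245 [(np.float64(-98.5), 71), (np.float64(-82.0), 154), (np.float64(-62.0), 156), (np.float64(-42.0), 156), (np.float64(-22.0), 160), (np.float64(-0.5), 161), (np.float64(20.0), 157), (np.float64(41.0), 155), (np.float64(60.5), 158)]
0.0215 [(np.float64(-108.0), 151), (np.float64(-20.5), 159), (np.float64(62.5), 158)]
F_e [-11.6388 -15.4101   2.9023] M_e [-4.5509  4.4688 -0.2038] grip 7.4842759827151895 0.551409576511139 t 19.6667 j6 65.56871033008362 tip [-3.8543  4.4549  8.1495] yaw [-0.6027 -1.4217  0.5718]
0.0245 [(np.float64(-81.5), 152), (np.float64(-61.5), 154), (np.float64(-41.5), 156), (np.float64(-21.5), 159), (np.float64(0.0), 156), (np.float64(20.5), 157), (np.float64(41.0), 155), (np.float64(62.0), 158)]
0.0215 [(np.float64(-22.5), 159), (np.float64(61.5), 159)]
```

```bash
python3 -m creep '[[0.1,-3,9,0,0,0,0],[0.1,-3,9,-20,0,0,0],[0.3,-3,9,-45,0,0,7],[0.3,-3,9,-45,0,0,14],[0.3,-3,9,-45,0,0,21],[0.3,-3,9,-45,0,0,28],[0.3,-3,9,-45,0,0,35],[0.3,-3,9,-45,0,0,42]]' >/dev/null
python3 -m creep '[[0.3,0,0,0,0,0,7],[0.3,0,0,0,0,0,14],[0.3,0,0,0,0,0,21],[0.3,0,0,0,0,0,28],[0.3,0,0,0,0,0,35],[0.3,0,0,0,0,0,42],[0.3,0,0,0,0,0,49],[0.3,0,0,0,0,0,56]]' >/dev/null
python3 -m creep '[[0.3,0,0,0,0,0,7],[0.3,0,0,0,0,0,14],[0.3,0,0,0,0,0,21],[0.3,0,0,0,0,0,28],[0.3,0,0,0,0,0,35],[0.3,0,0,0,0,0,42],[0.3,0,0,0,0,0,49],[0.3,0,0,0,0,0,56]]' >/dev/null
python3 -m creep '[[0.3,0,0,0,0,0,7],[0.3,0,0,0,0,0,14],[0.3,0,0,0,0,0,21],[0.3,0,0,0,0,0,26],[0.3,0,0,0,0,0,26],[0.3,0,0,0,0,0,26]]' >/dev/null
python3 st.py; python3 marks.py 26; python3 tgt.py [0,0,55] 180
python3 - <<'E'
from h import *
from tgt import M,A
z=np.load("w26.npz");s=dict(tcp_pos=z["p"],ee_rot=z["R"]);c=proj("wrist",M-.0175*A[:,2],s).round().astype(int);print(c)
print(proj("wrist",M+A@[-.04,0,-.0175],s),proj("wrist",M+A@[0,.058,-.0175],s))
x0=np.clip(c[0]-130,0,380);y0=np.clip(c[1]-110,0,210)
cv2.imwrite("pics/z26.png",cv2.resize(z["im"][y0:y0+190,x0:x0+260,::-1],(800,585),interpolation=cv2.INTER_CUBIC))
E
```

```text
F_e [1.4428 0.3788 0.4575] M_e [-0.0112  1.0493  0.0267] grip 0.0 0.6480410426052596 t 22.2167 j6 -110.36480748071067 tip [ 3.9819  0.4033 54.7574] yaw [   0.1001   -0.0596 -179.9351]
0.0245 [(np.float64(-102.5), 230), (np.float64(-82.0), 221), (np.float64(-73.0), 129), (np.float64(-55.5), 224), (np.float64(-12.5), 176), (np.float64(-5.5), 176), (np.float64(54.0), 221), (np.float64(72.0), 155), (np.float64(94.0), 88)]
0.0215 [(np.float64(-102.5), 217), (np.float64(-68.0), 222), (np.float64(40.5), 175), (np.float64(66.5), 217)]
[0.5134 0.081  0.297 ]
shift mm [ 4.1215 -0.5058 -0.2628] rotvec [-0.0366 -0.068  -0.0658]
[  31.1454  -11.1188  -34.3448   12.5128  -33.0515 -110.3607] 0.6481677119185122 [ 0.4795 -0.7157 -0.048 ] tip wrt mid [ 3.9272  0.3963 54.7322]
[322 213]
[321.6096 153.2584] [409.3522 213.2283]
```

View pics/z26.png

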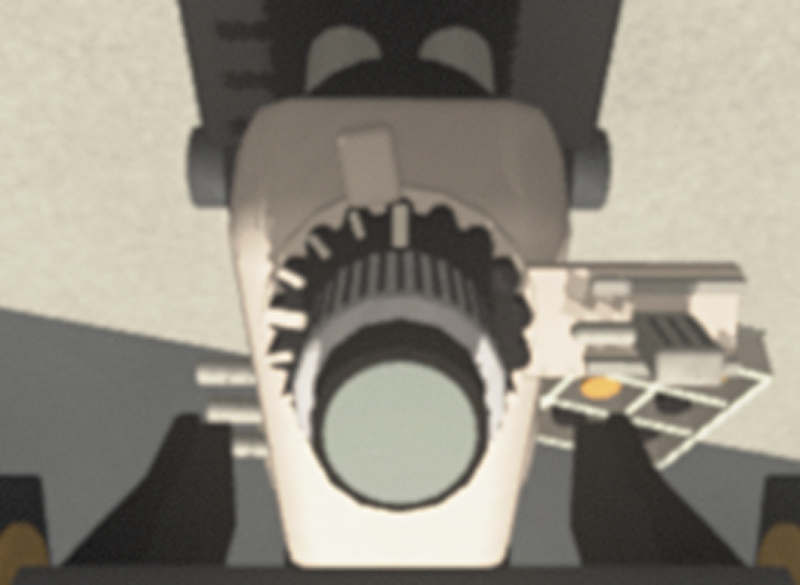

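Run:
```python
from polar import *
from tgt import M,A
from scipy.signal import find_peaks
for k in(3,4,5,6,7,8,9,10,11,12,13,15,16,17,23,24,25):
    ang,rad,g=unwrap(k,19.3,M-.0175*A[:,2],"",False);a=np.degrees(ang)
    def dark(lo,hi):
        y=g[(rad>lo)&(rad<hi)].mean(0).astype(float);w=abs(a)<9;d=np.clip(np.median(y[w])-12-y[w],0,None);return (d*a[w]).sum()/max(d.sum(),1)
    y=g[(rad>.0245)&(rad<.0270)].mean(0).astype(float)
    c=[]
    for t in(-20,0,20):
        w=abs(a-t)<9;d=np.clip(y[w]-100,0,None);c.append((d*a[w]).sum()/max(d.sum(),1)-t)
    print(k,"index",[round(dark(*q),2) for q in((.031,.033),(.033,.035),(.035,.037))],"marks",np.round(c,2))
```

```text
3 index [np.float64(-1.88), np.float64(-1.46), np.float64(-1.34)] marks [-2.55 -1.67 -0.5 ]
4 index [np.float64(-1.51), np.float64(-1.26), np.float64(-1.21)] marks [-2.58 -1.75 -0.52]
5 index [np.float64(0.15), np.float64(1.15), np.float64(1.22)] marks [0.42 1.37 2.45]
6 index [np.float64(-0.11), np.float64(0.92), np.float64(0.97)] marks [-0.4   0.48  1.58]
7 index [np.float64(-0.6), np.float64(0.08), np.float64(0.06)] marks [-5.02 -4.03 -2.92]
8 index [np.float64(-1.57), np.float64(-1.25), np.float64(-1.2)] marks [-2.71 -1.73 -0.63]
9 index [np.float64(-1.57), np.float64(-1.32), np.float64(-1.22)] marks [-1.32 -0.43  0.76]
10 index [np.float64(-1.17), np.float64(-0.98), np.float64(-0.96)] marks [0.11 1.09 2.16]
11 index [np.float64(-0.73), np.float64(-0.45), np.float64(-0.29)] marks [0.33 1.25 2.39]
12 index [np.float64(-0.27), np.float64(0.45), np.float64(0.49)] marks [0.29 1.24 2.33]
13 index [np.float64(-2.14), np.float64(-1.64), np.float64(-1.58)] marks [-5.45 -4.56 -3.46]
15 index [np.float64(-1.76), np.float64(-1.44), np.float64(-1.37)] marks [-2.78 -1.79 -0.73]
16 index [np.float64(-1.34), np.float64(-1.25), np.float64(-1.04)] marks [-2.23 -1.27 -0.24]
17 index [np.float64(-1.33), np.float64(-1.31), np.float64(-1.26)] marks [-2.26 -1.21 -0.1 ]
23 index [np.float64(-1.65), np.float64(-1.31), np.float64(-1.28)] marks [-2.6  -1.64 -0.49]
24 index [np.float64(-1.46), np.float64(-1.36), np.float64(-1.0)] marks [-2.24 -1.22 -0.19]
25 index [np.float64(-1.51), np.float64(-1.28), np.float64(-1.29)] marks [-1.8  -0.96  0.06]
```

```bash
python3 tgt.py [0,57.5,50] 180; python3 -m creep '[[-0.3,4,20,0,0,0,0],[-0.3,4,40,0,0,0,0],[-0.3,4,57,5,0,0,0],[-0.3,4,57,5,0,0,0],[-0.3,4,57,5,0,0,0]]' >/dev/null; python3 tgt.py [0,57.5,7] 180
python3 - <<'E'
from h import *
from tgt import M,A
s=r.sense();im,d=vision.capture("wrist");Q=(cloud("wrist",d,s)-M)@A*1000
for lo,hi in((-4,3),(-12,-5),(-26,-13)):
    q=Q[(abs(Q[...,0])<6)&(Q[...,1]>30)&(Q[...,1]<75)&(Q[...,2]>lo)&(Q[...,2]<hi)];print(len(q),np.percentile(q,[2,50,98],axis=0).round(1).tolist())
E
```

```text
[0.5134 0.081  0.297 ]
shift mm [ 4.1817 56.9974  4.7006] rotvec [-0.0366 -0.068  -0.0658]
[  31.1454  -11.1188  -34.3448   12.5128  -33.0515 -110.3607] 0.6481677119185122 [ 0.4795 -0.7157 -0.048 ] tip wrt mid [ 3.9272  0.3963 54.7322]
[0.5134 0.081  0.297 ]
shift mm [-0.1558 -0.33   42.4467] rotvec [-0.006  -0.1237 -0.0166]
[  40.3118  -12.1713  -39.6543   23.0751  -31.558  -127.459 ] 0.3836175120953075 [-0.3873 -0.3798  0.9976] tip wrt mid [-0.418  57.8173 49.4473]
315 [[-4.7, 51.0, -3.6], [-1.5, 57.7, -0.1], [2.6, 64.3, 1.3]]
87 [[-5.1, 51.4, -11.9], [-4.5, 57.7, -8.4], [-3.1, 64.5, -5.2]]
287 [[-4.8, 37.7, -24.3], [-2.9, 49.1, -19.7], [1.5, 64.1, -13.5]]
```

```bash
python3 -m creep '[[-0.3,0,0,20,0,0,0],[-0.3,0,0,36,0,0,0],[-0.3,0,0,42,0,0,0],[-0.3,0,0,42,0,0,0],[-1,0,0,42,0,0,0],[-1,0,0,42,0,0,0],[-1,0,0,42,0,0,0]]' >/dev/null; python3 st.py; python3 -m creep '[[-1,0,1.5,0,0,0,0],[-1,0,3,0,0,0,0],[-1,0,3,0,0,0,0]]' >/dev/null; python3 st.py
```

```text
F_e [ 0.4206  1.0504 -0.5473] M_e [ 0.0303  1.0331 -0.0094] grip 0.0 0.20480121996987788 t 23.3167 j6 -130.0973507045979 tip [ 0.6716 57.2093  8.497 ] yaw [  -0.054    -0.0313 -179.8149]
F_e [  6.1219 -14.1625  -5.7395] M_e [-4.2112 -0.8101 -0.0019] grip 29.990058839321136 0.14877884000167893 t 23.5667 j6 -131.0141341308401 tip [ 0.3818 58.1964  8.548 ] yaw [   0.1929   -0.5003 -179.7941]
```

```bash
python3 -m creep '[[-0.3,0,-3,0,0,0,0],[-0.3,0,-3,0,0,0,0],[-0.3,0,-3,-20,0,0,0],[-0.3,0,-3,-45,0,0,0],[0.3,0,-30,-45,0,0,0],[0.3,0,-60,-45,0,0,0],[0.3,0,-60,-45,0,0,0]]' >/dev/null; python3 st.py; python3 tgt.py [0,-0.3,4] 180
```

```text
F_e [ 1.2015 -0.1901 -0.4384] M_e [ 0.0138  1.0105 -0.0044] grip 0.0 0.49297512743194144 t 24.15 j6 -110.50414915217918 tip [ 0.5969 -1.5839 53.8402] yaw [  -0.1121   -0.0873 -179.6348]
[0.5134 0.081  0.297 ]
shift mm [ 0.4622  1.1695 49.8383] rotvec [-0.0557  0.0715 -0.3651]
[  30.8935  -11.2738  -34.8941   12.5177  -32.4925 -110.5041] 0.49297512743194144 [1.229 0.229 0.33 ] tip wrt mid [ 0.5969 -1.5839 53.8402]
```

```bash
python3 -m creep '[[0.3,0.5,1.2,0,0,0,0],[0.3,0.5,1.2,20,0,0,0],[0.3,0.5,1.2,40,0,0,0],[0.3,0.5,1.2,50,0,0,0],[0.3,0.5,1.2,50,0,0,0],[-1,0.5,1.2,50,0,0,0],[-1,0.5,1.2,50,0,0,0],[-1,0.5,1.2,50,0,0,0]]' >/dev/null; python3 st.py
python3 -m creep '[[-1,0,0,0,0,0,0],[-1,0,0,0,0,0,-3],[-1,0,0,0,0,0,-6],[-1,0,0,0,0,0,-9],[-1,0,0,0,0,0,-12]]' >/dev/null; python3 st.py
python3 -m creep '[[-1,0,0,0,0,0,-5],[-1,0,0,0,0,0,-10],[-1,0,0,0,0,0,-15],[-1,0,0,0,0,0,-20]]' >/dev/null; python3 st.py; python3 marks.py 27
```

```text
F_e [ 1.258  -8.9674 -0.08  ] M_e [-2.7084  0.6977 -0.0245] grip 4.836885470431298 0.5053515626523869 t 24.8167 j6 -112.83898189027101 tip [-0.5932  1.8854  3.1551] yaw [   0.0622   -0.0265 -179.874 ]
F_e [  2.6381 -10.8951  -2.3825] M_e [-3.0973  0.5879 -0.0284] grip 29.97596096713096 0.44585583901291925 t 25.2333 j6 -100.70680250551224 tip [-1.5071 -0.0792  3.223 ] yaw [ -0.2913   0.2597 168.0981]
F_e [  2.4823 -16.0855  -3.8768] M_e [-4.6389  0.4919 -0.0307] grip 29.993335884064436 0.45578550397929984 t 25.5667 j6 -80.69508334937711 tip [-2.3475 -0.7412  3.2052] yaw [ -0.4745   0.2287 148.1384]
0.0245 [(np.float64(-116.0), 148), (np.float64(-96.0), 149), (np.float64(-22.0), 146), (np.float64(86.5), 140), (np.float64(87.5), 140)]
0.0215 [(np.float64(-26.0), 145), (np.float64(31.0), 66), (np.float64(100.0), 138)]
```

```bash
python3 -m creep '[[-1,0,-1,0,0,0,-5],[-1,0,-1.5,0,0,0,-10],[-1,0,-1.5,0,0,0,-15],[-1,0,-1.5,0,0,0,-20],[-1,0,-1.5,0,0,0,-25],[-1,0,-1.5,0,0,0,-30],[-1,0,-1.5,0,0,0,-34]]' >/dev/null; python3 st.py
python3 -m creep '[[-1,0,0,0,0,0,-5],[-1,0,0,0,0,0,-10],[-1,0,0,0,0,0,-15],[-1,0,0,0,0,0,-20],[-1,0,0,0,0,0,-25],[-1,0,0,0,0,0,-30],[-1,0,0,0,0,0,-34],[-1,0,0,0,0,0,-34]]' >/dev/null; python3 st.py; python3 marks.py 28
```

```text
F_e [-0.0511 -7.4067  0.6093] M_e [-2.162   1.2607  0.0288] grip 29.97766604181379 0.4498331591316266 t 26.2 j6 -46.10057907020767 tip [-1.3459 -1.0695  3.1811] yaw [ -0.3485   0.0211 113.9849]
F_e [-2.0633 -1.8193  3.1613] M_e [-0.4567  1.9202  0.0759] grip 29.985953788273036 0.451337101744271 t 26.8667 j6 -12.253880724373408 tip [-0.9454 -0.1993  3.1161] yaw [-0.1929 -0.0803 80.1126]
0.0245 [(np.float64(-95.5), 173), (np.float64(-74.5), 172), (np.float64(-54.0), 174), (np.float64(-33.5), 171), (np.float64(-14.0), 152), (np.float64(47.5), 112)]
0.0215 [(np.float64(-94.0), 173), (np.float64(-15.5), 114), (np.float64(45.5), 112)]
```

```bash
python3 -m creep '[[0.3,0,0,0,0,0,0],[0.3,0,0,0,0,0,0],[0.3,0,0,0,0,0,0],[0.3,0,0,-6,0,0,-7],[0.3,0,0,-6,0,0,-14],[0.3,0,0,-6,0,0,-21],[0.3,0,0,-6,0,0,-28],[0.3,0,0,-6,0,0,-35]]' >/dev/null; python3 -m creep '[[0.3,0,0,0,0,0,-7],[0.3,0,0,0,0,0,-14],[0.3,0,0,0,0,0,-21],[0.3,0,0,0,0,0,-28],[0.3,0,0,0,0,0,-35],[0.3,0,0,0,0,0,-42],[0.3,0,0,0,0,0,-45],[0.3,0,0,0,0,0,-45]]' >/dev/null; python3 st.py; python3 marks.py 29
python3 - <<'E'
from polar import *
from tgt import M,A
ang,rad,g=unwrap(29,19.3,M-.0175*A[:,2],"",False);a=np.degrees(ang)
y=g[(rad>.0245)&(rad<.0270)].mean(0);y2=g[(rad>.0215)&(rad<.0225)].mean(0)
for t in range(-100,101,20):
    i=np.argmin(abs(a-t));print(t,int(y[i-6:i+7].max()),int(y2[i-6:i+7].max()),"width",int((y[i-18:i+19]>110).sum()))
E
```

```text
F_e [ 0.3612 -0.9069 -0.1689] M_e [-0.0457  1.1734  0.0305] grip 0.0 0.6512856863636093 t 28.25 j6 67.96538463996357 tip [0.6243 0.5106 8.665 ] yaw [-0.01   -0.0132  0.1353]
0.0245 [(np.float64(-95.0), 156), (np.float64(-74.5), 152), (np.float64(-54.5), 153), (np.float64(-34.0), 155), (np.float64(-14.5), 158), (np.float64(7.0), 154), (np.float64(28.0), 155), (np.float64(48.5), 154), (np.float64(68.5), 156), (np.float64(89.0), 149), (np.float64(109.5), 150)]
0.0215 [(np.float64(-93.5), 141), (np.float64(-15.0), 157), (np.float64(69.0), 157)]
-100 139 107 width 15
-80 103 43 width 8
-60 95 43 width 9
-40 74 45 width 8
-20 112 134 width 13
0 47 47 width 8
20 47 47 width 7
40 44 44 width 6
60 44 54 width 8
80 40 40 width 8
100 53 53 width 5
```

```bash
python3 marks.py 30; python3 -m creep '[[0.3,0,0,5,0,0,0],[-1,0,0,5,0,0,0],[-1,0,0,5,0,0,0],[-1,0,0,5,0,0,0],[-1,0,0,5,0,0,0]]' >/dev/null; python3 st.py; python3 marks.py 31
python3 -m creep '[[-1,0,0,0,0,0,-2],[-1,0,0,0,0,0,-4],[-1,0,0,0,0,0,-6],[-1,0,0,0,0,0,-6]]' >/dev/null; python3 st.py; python3 marks.py 32
```

```text
0.0245 [(np.float64(-95.5), 156), (np.float64(-74.5), 152), (np.float64(-54.5), 153), (np.float64(-34.0), 154), (np.float64(-14.5), 158), (np.float64(7.0), 155), (np.float64(28.0), 157), (np.float64(48.5), 153), (np.float64(68.5), 156), (np.float64(89.5), 150), (np.float64(109.5), 149)]
0.0215 [(np.float64(-93.0), 142), (np.float64(-13.5), 158), (np.float64(69.0), 156)]
F_e [ 2.1013 -4.3347 -4.2448] M_e [-1.3455  0.7782 -0.0176] grip 29.978077998384833 0.4511515752379908 t 28.7667 j6 67.72163105184798 tip [-0.0173 -0.2057  3.6889] yaw [-0.0888 -0.1045  0.1702]
0.0245 [(np.float64(-54.5), 155), (np.float64(-34.0), 155), (np.float64(-14.5), 158), (np.float64(7.0), 156), (np.float64(28.0), 155), (np.float64(48.5), 154), (np.float64(67.5), 154)]
0.0215 [(np.float64(-12.5), 157), (np.float64(66.5), 124)]
F_e [ 0.6584 -3.3065 -2.2173] M_e [-0.9474  0.9632  0.1458] grip 29.974801847711205 0.45355829617068283 t 29.15 j6 73.7830619804278 tip [-0.0192 -0.1607  3.645 ] yaw [-0.072  -0.0955 -5.882 ]
0.0245 [(np.float64(-48.5), 154), (np.float64(-28.0), 156), (np.float64(-6.0), 158), (np.float64(13.5), 156), (np.float64(34.5), 156), (np.float64(55.0), 155), (np.float64(74.0), 154)]
0.0215 [(np.float64(-109.5), 153), (np.float64(-8.0), 159), (np.float64(73.0), 124)]
```

```bash
python3 -m creep '[[-1,0,0,0,0,0,-2],[-1,0,0,0,0,0,-4],[-1,0,0,0,0,0,-6],[-1,0,0,0,0,0,-6]]' >/dev/null; python3 st.py; python3 marks.py 33
python3 -m creep '[[0.3,0,0,0,0,0,0],[0.3,0,0,0,0,0,0],[0.3,0,0,0,0,0,0],[0.3,0,0,0,0,0,6],[0.3,0,0,0,0,0,12],[0.3,0,0,0,0,0,12]]' >/dev/null; python3 st.py; python3 marks.py 34
```

```text
F_e [ 1.2758 -4.3471 -2.0637] M_e [-1.2143  0.9245  0.1869] grip 29.97675923164934 0.45040348720089024 t 29.5333 j6 79.72026252139257 tip [-0.0405 -0.0482  3.6464] yaw [ -0.0553  -0.0976 -11.8168]
0.0245 [(np.float64(-110.5), 152), (np.float64(-42.5), 157), (np.float64(-21.5), 157), (np.float64(-2.0), 161), (np.float64(20.0), 158), (np.float64(40.5), 157), (np.float64(61.0), 157), (np.float64(79.5), 157)]
0.0215 [(np.float64(-103.0), 155), (np.float64(0.0), 160), (np.float64(79.0), 129)]
F_e [-0.734  -0.272   0.1924] M_e [-0.0072  1.2203  0.0707] grip 0.0 0.646128850638556 t 30.0833 j6 67.60589759473862 tip [0.1105 0.4812 3.7281] yaw [-0.0125 -0.0567  0.2849]
0.0245 [(np.float64(-82.0), 155), (np.float64(-62.0), 153), (np.float64(-42.0), 156), (np.float64(-21.5), 155), (np.float64(0.0), 158), (np.float64(20.0), 156), (np.float64(40.5), 153), (np.float64(61.0), 152), (np.float64(81.0), 156), (np.float64(101.5), 150)]
0.0215 [(np.float64(-81.5), 157), (np.float64(0.5), 157), (np.float64(83.0), 157)]
```

```bash
python3 -m creep '[[0.3,0,0,-20,0,0,0],[0.3,0,0,-46,0,0,0],[-0.3,0,-30,-46,0,0,0],[-0.3,0,-57,-46,0,0,0],[-0.3,0,-57,-46,0,0,0],[-0.3,0,-57,-46,0,0,0]]' >/dev/null; python3 tgt.py [0,57.8,8.5] 0
```

```text
[0.5134 0.081  0.297 ]
shift mm [-0.0338  0.3333 41.2052] rotvec [-0.0524  0.086   0.0782]
[ 40.3534 -12.1946 -39.6195  23.0294 -31.5606  52.6526] 0.4327511771748341 [ 0.0055 -0.1629 -0.7718] tip wrt mid [-0.1509 58.2455 49.7057]
```

```bash
python3 -m creep '[[-0.3,0,0.4,20,0,0,0],[-0.3,0,0.4,36,0,0,0],[-0.3,0,0.4,41,0,0,0],[-0.3,0,0.4,41,0,0,0],[-1,0,0.4,41,0,0,0],[-1,0,0.4,41,0,0,0],[-1,0,0.4,41,0,0,0],[-1,0,0.4,41,0,0,0]]' >/dev/null; python3 st.py; python3 -m creep '[[-1,0,2,0,0,0,0],[-1,0,4,0,0,0,0],[-1,0,6,0,0,0,0],[-1,0,8,0,0,0,0],[-1,0,10,0,0,0,0],[-1,0,11,0,0,0,0],[-1,0,12,0,0,0,0],[-1,0,12,0,0,0,0]]' >/dev/null; python3 st.py
```

```text
F_e [-0.0006  0.1211  0.9427] M_e [-0.0149  1.1257  0.0449] grip 30.011174082756042 0.14901550427857854 t 31.3 j6 50.17084774998122 tip [ 0.8871 56.8962  9.4184] yaw [-0.0022  0.0367  0.1697]
F_e [-7.5777 17.5793 13.5637] M_e [5.1211 3.4699 0.0847] grip 30.00978112220764 0.15381065067114374 t 31.9667 j6 53.775672807433374 tip [ 1.0052 47.0108  9.2817] yaw [0.2692 0.1677 0.1315]
```

```bash
python3 -m creep '[[-0.3,0,0,0,0,0,0],[-0.3,0,0,0,0,0,0],[-0.3,0,0,0,0,0,0],[-0.3,0,0,-20,0,0,0],[-0.3,0,0,-50,0,0,0],[0,0,30,-60,0,0,0],[0.3,0,47,-60,0,0,0],[0.3,0,47,-60,0,0,0]]' >/dev/null; python3 st.py; python3 marks.py 35
python3 - <<'E'
from h import *
from tgt import M,A
z=np.load("w35.npz");s=dict(tcp_pos=z["p"],ee_rot=z["R"]);Q=(cloud("wrist",z["d"],s)-M)@A*1000
q=Q[(abs(Q[...,0])<6)&(Q[...,1]>30)&(Q[...,1]<75)&(Q[...,2]>-4)&(Q[...,2]<3)];print(len(q),np.percentile(q,[2,50,98],axis=0).round(1).tolist())
P0=cloud("top",np.load("top0.npz")["d"]);
for t in("puck","oil","canister"):
    pass
im,d=vision.capture("top");P=cloud("top",d);df=abs(P[...,2]-P0[...,2])
m=(df>.012)&(P[...,2]<.12)&(P0[...,2]<.12);m=cv2.erode(m.astype(np.uint8),np.ones((3,3)));print("changed low px",m.sum())
E
```

```text
F_e [ 0.3425 -0.5392  0.4997] M_e [-0.0462  1.1389  0.0847] grip 0.0 0.49299649536022405 t 32.6333 j6 70.39398919968184 tip [ 0.8507 -3.6443 69.6627] yaw [-0.0734  0.0373  0.3465]
0.0245 [(np.float64(-82.0), 164), (np.float64(-62.5), 153), (np.float64(-42.0), 152), (np.float64(-21.5), 154), (np.float64(-0.5), 167), (np.float64(20.0), 154), (np.float64(40.5), 156), (np.float64(61.0), 153), (np.float64(81.0), 165), (np.float64(101.5), 151)]
0.0215 [(np.float64(-83.0), 166), (np.float64(-1.0), 167), (np.float64(82.0), 167), (np.float64(109.0), 155)]
271 [[-4.1, 41.0, -3.4], [0.4, 47.5, -0.4], [3.9, 54.2, 1.0]]
changed low px 0
```

```bash
python3 -c "
from station import r
print(r.finish_job())"
```

```text
the job is handed in; nothing more can be done
None
```

The job is handed in: the collar rests at 8 and the lock slide is pushed about 10 mm home to its stop. The top camera showed nothing else on the bench moved. The collar had stuck at 3 under up to 1.4 N m, and it turned freely only after I pulled the lock tab against its open stop; I don't know why.

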